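# Gauge the porcelain sleeves and set out the good ones for painting

## Task

Get the next batch of porcelain lamp-stem sleeves ready for painting: taking them one by one along the row from the robot's left to its right, slide each down over the gauge pin until it sits on the base or will go no further, then stand it upright on the painting board if it went right down, or put it in the rimmed reject tray if it stopped part-way. Also draw the long brush out of its pot and lay it across the brush rest, in a notch, ready for the painter. Do not knock over or push away the other things on the table.

Things in the scene. Friction and masses are not known exactly. Their poses are not given: they have to be found in the camera images.
- sleeve_1a: Place 1 in the row from the robot's left (+y), may be empty; of 1a and 1b at most one is present, the other is None. White open-ended sleeve 70 mm tall, eight-sided, 44 mm across flats (facing its x, y); foot flange 58 mm wide, 9 mm thick; bore 27 mm, 140 g. Bad ones, alike outside, narrow to 20 mm inside from 24 mm above the foot; letters do not tell. Origin: centre of underside, z up.
- sleeve_1b: Place 1 in the row from the robot's left (+y), may be empty; of 1a and 1b at most one is present, the other is None. White open-ended sleeve 70 mm tall, eight-sided, 44 mm across flats (facing its x, y); foot flange 58 mm wide, 9 mm thick; bore 27 mm, 140 g. Bad ones, alike outside, narrow to 20 mm inside from 24 mm above the foot; letters do not tell. Origin: centre of underside, z up.
- sleeve_2a: Place 2 in the row from the robot's left (+y), may be empty; of 2a and 2b at most one is present, the other is None. White open-ended sleeve 70 mm tall, eight-sided, 44 mm across flats (facing its x, y); foot flange 58 mm wide, 9 mm thick; bore 27 mm, 140 g. Bad ones, alike outside, narrow to 20 mm inside from 24 mm above the foot; letters do not tell. Origin: centre of underside, z up.
- sleeve_2b: Place 2 in the row from the robot's left (+y), may be empty; of 2a and 2b at most one is present, the other is None. White open-ended sleeve 70 mm tall, eight-sided, 44 mm across flats (facing its x, y); foot flange 58 mm wide, 9 mm thick; bore 27 mm, 140 g. Bad ones, alike outside, narrow to 20 mm inside from 24 mm above the foot; letters do not tell. Origin: centre of underside, z up.
- sleeve_3a: Place 3 in the row from the robot's left (+y), may be empty; of 3a and 3b at most one is present, the other is None. White open-ended sleeve 70 mm tall, eight-sided, 44 mm across flats (facing its x, y); foot flange 58 mm wide, 9 mm thick; bore 27 mm, 140 g. Bad ones, alike outside, narrow to 20 mm inside from 24 mm above the foot; letters do not tell. Origin: centre of underside, z up.
- sleeve_3b: Place 3 in the row from the robot's left (+y), may be empty; of 3a and 3b at most one is present, the other is None. White open-ended sleeve 70 mm tall, eight-sided, 44 mm across flats (facing its x, y); foot flange 58 mm wide, 9 mm thick; bore 27 mm, 140 g. Bad ones, alike outside, narrow to 20 mm inside from 24 mm above the foot; letters do not tell. Origin: centre of underside, z up.
- sleeve_4a: Place 4 in the row from the robot's left (+y), may be empty; of 4a and 4b at most one is present, the other is None. White open-ended sleeve 70 mm tall, eight-sided, 44 mm across flats (facing its x, y); foot flange 58 mm wide, 9 mm thick; bore 27 mm, 140 g. Bad ones, alike outside, narrow to 20 mm inside from 24 mm above the foot; letters do not tell. Origin: centre of underside, z up.
- sleeve_4b: Place 4 in the row from the robot's left (+y), may be empty; of 4a and 4b at most one is present, the other is None. White open-ended sleeve 70 mm tall, eight-sided, 44 mm across flats (facing its x, y); foot flange 58 mm wide, 9 mm thick; bore 27 mm, 140 g. Bad ones, alike outside, narrow to 20 mm inside from 24 mm above the foot; letters do not tell. Origin: centre of underside, z up.
- gauge: Bore gauge bolted to the table: round grey base 90 mm across, 15 mm thick, with an upright 24 mm steel pin; its top is 80 mm above the base, the last 12 mm tapering to 12 mm. A good sleeve goes down until its foot sits on the base, by its own weight or a light push; a bad one stops with its underside about 48 mm above the base. Origin under the base's centre, z along the pin.
- board: Painting board: flat square plywood board without a rim, 190 by 190 mm, 10 mm thick, fixed to the table; it may be on either side of the gauge. Origin under its centre; x and y along its edges. Room for four sleeves, two by two, 80 mm apart.
- tray: Reject tray: square light-wood tray, 175 by 175 mm outside, rim 26 mm high and 6 mm thick, floor 6 mm above the table; fixed, on the other side of the gauge from the board. Origin under its centre; x and y along its edges. Room for four sleeves standing two by two, 80 mm apart.
- pot: Brown stoneware brush pot, heavy and fixed: 56 mm across, 100 mm high, 37 mm wide inside at its neck, floor 12 mm up. Origin under its centre.
- brush: The long brush, 205 mm long, 40 g: light wooden handle 11 mm thick from the foot end (origin) to 162 mm, then the pale hair head, 17 mm thick at most, ending at 205 mm. It starts standing in the pot, head up, leaning a little. Origin at the foot end of the handle, z along the brush towards the head.
- brush_mid (a point): Point on the brush's axis 110 mm from the foot end of the handle, near its balance point (about 100 mm).
- rest: White porcelain brush rest, fixed: block 24 mm (its x) by 72 mm (its y), 18 mm high, with three pointed peaks up to 39 mm high along its y and two notches between, each about 15 mm wide at the bottom. A brush lies across it along its x, either way round, in a notch, its other end on the table. Origin under its centre.
- rest_notch0 (a point): Bottom of one notch of the brush rest (18 mm above the table, +13 mm along the rest's y).
- rest_notch1 (a point): Bottom of the other notch (18 mm above the table, -13 mm along the rest's y).
- saucer: Bystander: small white paint dish, 60 mm across, 20 mm high. Origin at the centre of its underside.
- tea_cup: Bystander: small blue tea cup, 56 mm across, 45 mm high. Origin at the centre of its underside.
- water_cup: Bystander: white water cup, 72 mm across, 60 mm high. Origin at the centre of its underside.
- pigment_jar: Bystander: small white pigment jar, 46 mm across, 46 mm high. Origin at the centre of its underside.
- glaze_jar: Bystander: amber glass jar with a wooden cap, 60 mm across, 85 mm high. Origin at the centre of its underside.
Things that resemble listed ones, but are neither listed nor needed, are in the scene too. What is shaped like the sleeve_4b but turquoise is not meant.

How it is judged:
By the outcome, as a careful person would: the job done as asked, in the order asked, and still so for the second after the job is handed in, with the robot touching nothing.
Of sleeve_1a, sleeve_1b only 1 to 1 are there at a start; the rules pass over those that are not, and their reading is None.
Of sleeve_2a, sleeve_2b only 1 to 1 are there at a start; the rules pass over those that are not, and their reading is None.
Of sleeve_3a, sleeve_3b only 1 to 1 are there at a start; the rules pass over those that are not, and their reading is None.
Of sleeve_4a, sleeve_4b only 1 to 1 are there at a start; the rules pass over those that are not, and their reading is None.
Of sleeve_1a, sleeve_1b, sleeve_2a, sleeve_2b, sleeve_3a, sleeve_3b, sleeve_4a, sleeve_4b only 7 to 7 are there at a start; the rules pass over those that are not, and their reading is None.
At some moment in a run one of sleeve_1a, sleeve_1b, sleeve_2a, sleeve_2b, sleeve_3a, sleeve_3b, sleeve_4a, sleeve_4b may be knocked a few centimetres aside while the robot is not near it.
Once in a run the grip may slacken for a moment while it holds something.
It also fails if it takes over 210 s, if anything falls off the work surface, if the arm or the gripper's body presses on something with over 40 N, if the wrist force passes 120 N, or if a joint passes its speed limit or range.

## Robot

A 6-joint arm with a two-finger parallel gripper is mounted at the origin on the work surface. World frame = base frame: x ahead of the robot, y to its left, z up, the work surface at z = 0. Lengths are in m, angles in degrees, forces in N, time in s.
With the tool pointing down it reaches from about 0.25 to 0.725 m from the base axis. Payload 9.7 kg.
Tool frame: the origin (TCP) lies on the centre line of the jaws, within the pads' length; the fingertips stand tip_extent ahead of it and the grasp point (between the pads) lies 3 mm ahead of it (tip_extent is the distance from the TCP to the fingertips, in m); z points along the fingers, y is the line along which they close (so a half turn about z gives the same grasp; the last joint's range is limited). The gripper opens to 85 mm and grips with 20 to 120 N. Pads are 22 mm wide; open, the fingers measure 114 mm over their backs; the gripper's body (76 mm by 85 mm) begins 54 mm behind the grasp point. The pads swing forward as they close: fully open they stand 13 mm farther back than shut.
Start: joints at [-74.255, 4.979, 10.078, 95.1, 0, 90], TCP at [0.149, -0.529, 0.253] pointing down, gripper open.
Joint ranges: [-179.16, 179.16], [-48.56, 103.87], [-65.8, 70.77], [-126.05, 130.52], [-82.76, 87.17], [-180, 180]. Speed limits (degrees/s): [127.2, 127.2, 147.25, 180, 180, 180].

## Interface

Orientations are given as [roll, pitch, yaw] about the fixed x, y, z axes, in that order (R = Rz(yaw) Ry(pitch) Rx(roll)).
In Python, from workcell import * gives the robot as it stands.
- The arm moves only by the tool servo_tool, never from a script. Its argument "rows" is a list of rows, each an object with "offset": the shift along the tool's x, y, z as a fraction of full scale, a list of three; "yaw": the turn about the tool's z as a fraction of full scale; "claw": the closure, from 0 (fully open) to 1 (shut). A call has 1 to 12 rows; each row is the pose to reach, as a shift and turn from the pose commanded when the call began, along the tool's axes at that moment, turning the shorter way round; what a row does not reach only later rows make up. Full scale, the value 1, is 0.1 m for a shift and pi rad for a turn. A row lasts 1/8 s, in which the tool goes at most 62.5 mm and 10.7 degrees, less where a joint would pass 70% of its speed; a pose out of reach is approached as far as the arm can. A call with a number of a shift or a turn outside -1 to 1 is refused whole. A call with a gripper value outside its range is refused whole. The fingers move at their own pace and stop on an object; "squeeze" is the grip in N (left out, the last holds). Time passes only in rows, so rows that repeat a pose let the fingers close. It gives the time, the measured TCP pose, the force, the opening and the grip force at its end, in the units of the state.
- get_obs(): the state, without advancing time (a new reading comes with each control period).
- camera(name): name is "scene" or "top" or "wrist"; returns (picture, depth): 420x560x3 uint8, red, green, blue; 420x560 float32, m along the optical axis (not along the pixel's ray), 0 where there is no reading.
- camera_info(name): a dict with "fx", "fy", "cx", "cy" (pixels), "dist" ([k1, k2, p1, p2, k3] as OpenCV has them; the pictures are not rectified), "cam_to_world" (4x4, takes a point from camera to world coordinates); the wrist camera has in their place "hand_eye" (4x4, takes a point from camera to tool coordinates, whose origin is the TCP and whose axes are the flange's). Camera axes: x right, y up, looking along -z (the intrinsics and any distortion apply to the point x, -y, -z); pixel columns grow to the right and rows downward; lengths in m; the calibration is good to about 2 mm. A picture is of the moment at which its call begins: read the wrist's pose just before it. camera_info takes no time and is no camera call.
- job_done(): hands the job in; it is judged then, once.
The state is a dict: "time": time; "q": joint angles; "qd": joint speeds; "joint_efforts": joint torques, N m; "ee_pos": TCP position; "tcp_rot": TCP orientation; "wrist_force": force on the tool from outside, world axes, zero at the start; "torque": the same for the moment, N m; "opening": finger opening in m; "grasp_force": force on a finger pad.
Only numpy, scipy, OpenCV 4.12 (cv2) and the standard library are available. Lean on these libraries where they do the work, as an engineer would, in place of code of your own. Each camera call takes 0.05 s, during which the arm holds its last target. There are 200 camera calls.

## Working session

There is one attempt and no reset: what is moved stays moved. The work goes in short steps, Python scripts to look and compute and a tool call to move; the robot and the scene stay as the last step left them, time stands still between calls to the robot, and variables do not carry over. Pictures are saved under pics/ and viewed, at most 14 in all, crops included, and the job is handed in when it is done.

Besides the shell and the picture viewer there is one more tool, called by a JSON object that holds its "fn" and its "kwargs". servo_tool: Moves the arm, as the interface text tells. Its arguments: {"type":"object","properties":{"rows":{"type":"array"},"squeeze":{"type":"number"}},"required":["rows"]}

```bash
ls; mkdir -p pics; cat > h.py <<'E'
import numpy as np, cv2
from workcell import *
from scipy.spatial.transform import Rotation as R
def snap(name,fn=None):
    o=get_obs(); p,d=camera(name)
    if fn: cv2.imwrite('pics/'+fn,p[:,:,::-1])
    np.savez('/tmp/%s.npz'%name,p=p,d=d)
    return o,p,d
def T(name,o):
    c=camera_info(name)
    if 'cam_to_world' in c: return np.array(c['cam_to_world'])
    t=np.eye(4); t[:3,:3]=R.from_euler('xyz',o['tcp_rot'],degrees=True).as_matrix(); t[:3,3]=o['ee_pos']
    return t@np.array(c['hand_eye'])
def cloud(name,o,d):
    c=camera_info(name); K=np.array([[c['fx'],0,c['cx']],[0,c['fy'],c['cy']],[0,0,1]])
    h,w=d.shape; u,v=np.meshgrid(np.arange(w),np.arange(h))
    n=cv2.undistortPoints(np.stack([u,v],-1).reshape(-1,1,2).astype(np.float64),K,np.array(c['dist'],float)).reshape(h,w,2)
    P=np.stack([n[...,0]*d,-n[...,1]*d,-d,np.ones_like(d)],-1)
    X=P@T(name,o).T
    X=X[...,:3]; X[d<=0]=np.nan
    return X
E
python3 - <<'E'
from h import *
print(get_obs())
for n in ['scene','top']:
    o,p,d=snap(n,n+'0.png'); X=cloud(n,o,d); np.save('/tmp/X_%s.npy'%n,X)
    print(camera_info(n), np.nanmin(X.reshape(-1,3),0),np.nanmax(X.reshape(-1,3),0),(d<=0).mean())
print(camera_info('wrist'))
E
```

```text
pics
{'time': 0.0, 'q': array([-7.42564145e+01,  5.01124589e+00,  1.00336766e+01,  9.50991741e+01,
       -7.32531253e-05,  8.99987578e+01]), 'qd': array([-0.02185082,  0.06966335, -0.02493424,  0.00175913,  0.04132469,
       -0.03353151]), 'joint_efforts': array([ 5.96560567e-04, -5.20393896e+01,  4.64795351e+01,  1.64106122e-02,
        9.34140462e-05, -3.07063303e-06]), 'ee_pos': array([ 0.14917796, -0.52917313,  0.25257469]), 'tcp_rot': array([-1.79923257e+02,  7.15892890e-05,  1.57448277e+01]), 'wrist_force': array([0.14024713, 0.92609223, 0.23422193]), 'torque': array([-0.01469446,  0.04521689, -0.00080825]), 'grasp_force': 0.0, 'opening': 0.08512511701393524}
{'fx': 483.7203130304105, 'fy': 483.7203130304105, 'cx': 286.1841672373585, 'cy': 214.7224308461235, 'dist': array([-0.03982224,  0.        ,  0.        ,  0.        ,  0.        ]), 'cam_to_world': array([[ 0.50990389, -0.53282693,  0.67534693,  1.33620316],
       [ 0.86019757,  0.32278207, -0.39480613, -0.45731464],
       [-0.00762654,  0.78224497,  0.62292427,  0.78081455],
       [ 0.        ,  0.        ,  0.     
[... 492 characters left out ...]
55335],
       [ 0.        ,  0.        ,  0.        ,  1.        ]])} [-0.13350462 -1.68359998 -0.77319794] [1.97100385 1.41157553 0.52112487] 0.003788265306122449
{'fx': 334.633356011427, 'fy': 334.633356011427, 'cx': 276.9012346242998, 'cy': 205.20773710461827, 'dist': array([-0.02031242,  0.        ,  0.        ,  0.        ,  0.        ]), 'hand_eye': array([[-2.17585440e-04,  9.52193844e-01,  3.05494411e-01,
         7.83504589e-02],
       [ 9.99999847e-01,  5.19330352e-05,  5.50370428e-04,
        -3.41980749e-05],
       [ 5.08194082e-04,  3.05494484e-01, -9.52193710e-01,
        -1.19592482e-01],
       [ 0.00000000e+00,  0.00000000e+00,  0.00000000e+00,
         1.00000000e+00]])}
```

View pics/scene0.png

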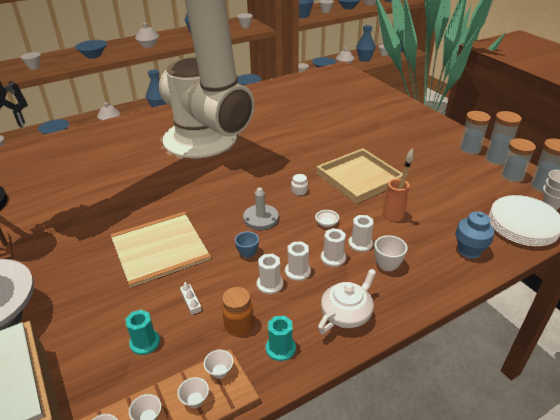

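View pics/top0.png

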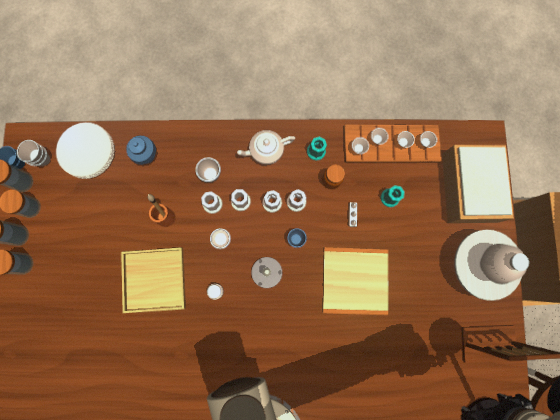

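The top view shows white sleeves at (211,202), (240,199), (272,201), (297,200), place 1 being the leftmost. Turquoise look-alikes are at (317,148) and (393,196). The gauge is at (266,272), tray (152,280), board (355,281), pot and brush (158,210), rest (353,214), teacup (296,238), saucer (220,238), pigment jar (214,291), water cup (208,170) and glaze jar (335,176). Next I measure from the two clouds.

```bash
python3 - <<'E'
from h import *
Xs={n:np.load('/tmp/X_%s.npy'%n) for n in ['top','scene']}
seed={'s1':(211,202),'s2':(240,199),'s3':(272,201),'s4':(297,200),'gauge':(266,272),'tray':(152,280),'board':(355,281),'pot':(158,212),'rest':(353,214),'tea':(296,238),'sauc':(220,238),'pig':(214,291),'water':(208,170),'glaze':(335,176)}
Xt=Xs['top']
for k,(u,v) in seed.items():
    c=np.nanmedian(Xt[v-3:v+4,u-3:u+4].reshape(-1,3),0)
    out=[]
    for n,X in Xs.items():
        A=X.reshape(-1,3); r=.13 if k in('tray','board') else .045
        m=(np.hypot(A[:,0]-c[0],A[:,1]-c[1])<r)&(A[:,2]>(0.004 if k in('board','tray') else 0.012))
        B=A[m]; 
        zt=np.percentile(B[:,2],97) if len(B) else np.nan
        if k[0]=='s' and k[1].isdigit():
            Q=B[(B[:,2]>.06)]
        else: Q=B
        (cx,cy),(w,h),a=cv2.minAreaRect(Q[:,:2].astype(np.float32)*1000) if len(Q)>3 else ((0,0),(0,0),0)
        out.append((n,len(Q),round(zt,4),np.round([cx,cy,w,h,a],1).tolist(),np.round(np.nanmean(Q,0)*1000,1).tolist()))
    print(k,np.round(c,3)); [print('   ',o) for o in out]
for n,X in Xs.items():
    A=X.reshape(-1,3); m=(np.abs(A[:,0]-.4)<.2)&(np.abs(A[:,1])<.3)&(A[:,2]<.004); print(n,'table z',np.median(A[m,2]))
# orthographic top render
img=np.zeros((600,800,3),np.uint8)
E
```

```text
s1 [0.679 0.134 0.007]
    ('top', 141, np.float64(0.0737), [678.5, 134.1, 44.2, 43.9, 10.0], [678.3, 133.6, 69.5])
    ('scene', 226, np.float64(0.0716), [679.0, 134.3, 43.9, 46.5, 53.8], [680.0, 133.3, 67.8])
s2 [0.691 0.048 0.004]
    ('top', 140, np.float64(0.0736), [684.9, 48.0, 43.8, 42.9, 44.6], [685.1, 48.6, 69.7])
    ('scene', 246, np.float64(0.0719), [685.9, 49.0, 47.6, 43.8, 0.7], [686.6, 48.0, 68.1])
s3 [ 0.684 -0.047  0.004]
    ('top', 139, np.float64(0.0735), [679.6, -45.1, 44.0, 43.4, 16.8], [679.5, -45.0, 69.5])
    ('scene', 260, np.float64(0.0719), [680.0, -44.8, 44.9, 44.7, 15.7], [682.0, -46.1, 68.1])
s4 [ 0.686 -0.12   0.004]
    ('top', 138, np.float64(0.0744), [681.6, -118.6, 43.3, 44.1, 63.6], [681.6, -117.8, 70.0])
    ('scene', 273, np.float64(0.0719), [681.3, -117.7, 42.4, 47.2, 60.0], [683.6, -118.5, 68.3])
gauge [ 0.47  -0.027  0.091]
    ('top', 667, np.float64(0.0914), [470.6, -26.9, 87.3, 83.7, 89.7], [471.4, -27.3, 22.0])
    ('scene', 742, np.float64(0.0924), [472.9, -26.8, 86.7, 84.8, 61.7], [477.2, -30.1, 31.1])
tray [0.452 0.306 0.006]
    ('top
[... 1290 characters left out ...]
  0.046]
    ('top', 213, np.float64(0.05), [419.4, 120.0, 42.5, 45.1, 89.3], [419.6, 119.1, 41.1])
    ('scene', 262, np.float64(0.0483), [423.9, 118.9, 41.0, 45.5, 58.8], [428.0, 116.2, 35.0])
water [0.78  0.147 0.006]
    ('top', 303, np.float64(0.0629), [771.0, 142.1, 69.8, 68.5, 44.1], [781.6, 147.5, 40.0])
    ('scene', 840, np.float64(0.0602), [770.0, 141.6, 67.1, 73.1, 16.6], [768.4, 142.6, 41.0])
glaze [ 0.739 -0.227  0.086]
    ('top', 415, np.float64(0.0892), [747.3, -225.7, 57.6, 55.6, 64.0], [742.5, -222.8, 72.2])
    ('scene', 1220, np.float64(0.087), [751.9, -227.1, 56.1, 57.3, 30.1], [760.8, -231.4, 62.0])
top table z -0.0001270408379645538
scene table z 0.0008063986228592501
```

```bash
cat >> h.py <<'E'
def sleeves(name,o,p,d,zlo=.055,zhi=.08,base=None):
    X=cloud(name,o,d); hsv=cv2.cvtColor(p,cv2.COLOR_RGB2HSV)
    return X,hsv
E
python3 - <<'E'
from h import *
for n in ['top','scene']:
    f=np.load('/tmp/%s.npz'%n); X=np.load('/tmp/X_%s.npy'%n); hsv=cv2.cvtColor(f['p'],cv2.COLOR_RGB2HSV)
    wood=(hsv[...,0]>14)&(hsv[...,0]<32)&(hsv[...,1]>50)&(hsv[...,2]>120)
    for nm,c in [('board',(.443,-.287)),('tray',(.4525,.3035))]:
        m=wood&(np.abs(X[...,0]-c[0])<.115)&(np.abs(X[...,1]-c[1])<.115)&(X[...,2]>.003)
        m=cv2.morphologyEx(m.astype(np.uint8),cv2.MORPH_OPEN,np.ones((3,3)))>0
        Q=X[m]
        if nm=='tray': Q=Q[Q[:,2]>.018]
        print(n,nm,len(Q),np.round(cv2.minAreaRect(Q[:,:2].astype(np.float32)*1000),1) if 0 else cv2.minAreaRect(Q[:,:2].astype(np.float32)*1000), np.median(Q[:,2]))
    m=(np.hypot(X[...,0]-.471,X[...,1]+.027)<.03)&(X[...,2]>.03); Q=X[m]
    print(n,'pin',Q[:,2].max(),[ (round(z,3),np.round(Q[np.abs(Q[:,2]-z)<.008].mean(0)*1000,1).tolist(),np.round(np.ptp(Q[np.abs(Q[:,2]-z)<.008],axis=0)*1000,1).tolist()) for z in (.05,.07,.09)])
    m=(np.hypot(X[...,0]-.471,X[...,1]+.027)<.055)&(X[...,2]>.009)&(X[...,2]<.022); print(n,'base',cv2.minEnclosingCircle(X[m][:,:2].astype(np.float32)*1000))
    for i,c in enumerate([(.6785,.134),(.685,.048),(.68,-.045),(.6815,-.118)]):
        m=(np.hypot(X[...,0]-c[0],X[...,1]-c[1])<.04)&(X[...,2]>.064); Q=X[m][:,:2]
        # support widths for octagon angle
        best=[]
        for a in range(0,45,3):
            w=[np.ptp(Q@[np.cos(np.radians(a+b)),np.sin(np.radians(a+b))]) for b in (0,45,90,135)]; best.append((round(np.mean(w)*1000,1),a))
        print(n,i+1,sorted(best)[:4],sorted(best)[-1],cv2.minEnclosingCircle(Q.astype(np.float32)*1000))
    m=(np.hypot(X[...,0]-.637,X[...,1]-.268)<.07)&(X[...,2]>.115); Q=X[m]
    for z in np.arange(.12,.22,.02):
        q=Q[np.abs(Q[:,2]-z)<.01]; 
        if len(q): print('  brush',n,round(z,2),len(q),np.round(q.mean(0)*1000,1),np.round(np.ptp(q,axis=0)*1000,1))
    m=(np.hypot(X[...,0]-.637,X[...,1]-.268)<.035)&(X[...,2]>.092)&(X[...,2]<.108);print('pot rim',cv2.minEnclosingCircle(X[m][:,:2].astype(np.float32)*1000))
E
```

```text
top board 2873 ((452.4998474121094, -289.0281982421875), (189.4932098388672, 150.59059143066406), 87.2166748046875) 0.009991855933584315
top tray 400 ((452.73797607421875, 301.00927734375), (176.2421417236328, 177.38980102539062), 2.9157679080963135) 0.0259549768199685<stdin>:12: RuntimeWarning: Mean of empty slice.
  ret = um.true_divide(
Traceback (most recent call last):
ValueError: zero-size array to reduction operation maximum which has no identity
```

{"fn": "servo_tool", "kwargs": {"rows": [{"offset": [1,-0.5,0],"yaw": 0,"claw": 0.25},{"offset": [1,-0.5,0],"yaw": 0,"claw": 0.25},{"offset": [1,-1,0],"yaw": 0,"claw": 0.25},{"offset": [1,-1,0],"yaw": 0,"claw": 0.25}]}}

```text
time: 0.6
ee_pos: [0.2182, -0.4036, 0.2537]
tcp_rot: [180.0, -0.0, 15.9]
wrist_force: [1.2, -0.8, -0.7]
opening: 0.0639
grasp_force: 0.0
```

```bash
python3 - <<'E'
from h import *
for n in ['top','scene']:
    f=np.load('/tmp/%s.npz'%n); X=np.load('/tmp/X_%s.npy'%n)
    for nm,c in [('board',(.443,-.287)),('tray',(.4525,.302))]:
        m=(np.abs(X[...,0]-c[0])<.115)&(np.abs(X[...,1]-c[1])<.115)&(X[...,2]>(.006 if nm=='board' else .019))&(X[...,2]<.035)
        m=cv2.morphologyEx(m.astype(np.uint8),cv2.MORPH_OPEN,np.ones((3,3)))>0 if nm=='board' else m
        Q=X[m]; print(n,nm,len(Q),cv2.minAreaRect(Q[:,:2].astype(np.float32)*1000))
    m=(np.hypot(X[...,0]-.471,X[...,1]+.027)<.03)&(X[...,2]>.03); Q=X[m]
    for z in (.04,.06,.08,.092):
        q=Q[np.abs(Q[:,2]-z)<.006]
        if len(q)>2: print(n,'pin',z,len(q),np.round(q.mean(0)*1000,1),np.round(np.ptp(q,axis=0)*1000,1))
    m=(np.hypot(X[...,0]-.471,X[...,1]+.027)<.055)&(X[...,2]>.010)&(X[...,2]<.022); print(n,'base',cv2.minEnclosingCircle(X[m][:,:2].astype(np.float32)*1000),np.median(X[m][:,2]))
    for i,c in enumerate([(.6785,.134),(.685,.048),(.68,-.045),(.6815,-.118)]):
        m=(np.hypot(X[...,0]-c[0],X[...,1]-c[1])<.04)&(X[...,2]>.064); Q=X[m][:,:2]
        best=[]
        for a in range(0,45,3):
            w=[np.ptp(Q@[np.cos(np.radians(a+b)),np.sin(np.radians(a+b))]) for b in (0,45,90,135)]; best.append((round(np.mean(w)*1000,1),a))
        print(n,i+1,[tuple(map(float,b)) for b in sorted(best)[:4]],max(best)[0],cv2.minEnclosingCircle(Q.astype(np.float32)*1000))
    m=(np.hypot(X[...,0]-.637,X[...,1]-.268)<.07)&(X[...,2]>.115); Q=X[m]
    for z in np.arange(.12,.22,.02):
        q=Q[np.abs(Q[:,2]-z)<.01]
        if len(q): print('  brush',n,round(z,2),len(q),np.round(q.mean(0)*1000,1),np.round(np.ptp(q,axis=0)*1000,1))
    m=(np.hypot(X[...,0]-.637,X[...,1]-.268)<.04)&(X[...,2]>.092)&(X[...,2]<.108);print('pot rim',cv2.minEnclosingCircle(X[m][:,:2].astype(np.float32)*1000))
E
```

```text
top board 3773 ((443.621337890625, -289.4805908203125), (192.11317443847656, 191.62557983398438), 87.13343811035156)
top tray 595 ((452.91986083984375, 300.6258544921875), (176.19729614257812, 178.68734741210938), 3.1036102771759033)
top pin 0.08 15 [471.2 -29.3  83.9] [19.2 22.   4.8]
top pin 0.092 38 [472.1 -26.9  91.7] [19.  19.2 11.1]
top base ((472.20147705078125, -27.465036392211914), 44.97434616088867) 0.015372333968122875
top 1 [(44.3, 9.0), (44.5, 12.0), (44.6, 6.0), (45.0, 3.0)] 46.8 ((678.6856079101562, 133.61546325683594), 23.875085830688477)
top 2 [(43.6, 0.0), (43.8, 42.0), (43.9, 3.0), (44.2, 39.0)] 45.9 ((685.3580322265625, 48.57784652709961), 23.458473205566406)
top 3 [(43.7, 15.0), (43.9, 12.0), (43.9, 18.0), (44.3, 9.0)] 45.4 ((679.987548828125, -46.005470275878906), 23.412494659423828)
top 4 [(44.3, 18.0), (44.3, 21.0), (44.6, 15.0), (44.6, 24.0)] 45.9 ((681.76171875, -117.9368667602539), 23.614654541015625)
  brush top 0.12 8 [648.2 265.5 121.9] [ 7.6  8.1 12.3]
  brush top 0.14 13 [651.  265.  138.9] [ 8.9  8.9 16. ]
  brush top 0.16 12 [654.3 263.5 160.9] [10.2
[... 918 characters left out ...]
46.4, 6.0)] 47.7 ((685.0353393554688, 49.12671661376953), 25.16044044494629)
scene 3 [(44.9, 15.0), (45.1, 12.0), (45.2, 18.0), (45.4, 9.0)] 46.8 ((680.7166748046875, -45.26224899291992), 24.044309616088867)
scene 4 [(46.1, 15.0), (46.2, 18.0), (46.4, 12.0), (46.5, 21.0)] 47.7 ((680.686279296875, -118.62311553955078), 25.52643585205078)
  brush scene 0.12 22 [652.5 265.  122. ] [11.3 10.7 14. ]
  brush scene 0.14 33 [654.8 265.1 139.5] [12.9 13.5 18.9]
  brush scene 0.16 34 [657.3 264.5 159.7] [10.3  9.3 19.4]
  brush scene 0.18 40 [661.4 263.6 180.2] [13.  13.6 19.7]
  brush scene 0.2 48 [662.9 263.8 199.1] [16.5 11.4 19.3]
pot rim ((635.2796630859375, 269.806884765625), 28.371089935302734)
```

```bash
cat > plan.py <<'E'
from h import *
def plan(*targets,cur=None,step=.05):
    """targets: (x,y,z,yaw); prints chained calls: offset fraction, yaw fraction, rows needed at the step"""
    o=get_obs()
    if cur is None: cur=(*o['ee_pos'],o['tcp_rot'][2])
    cur=np.array(cur,float)
    for t in targets:
        t=np.array(t,float); print('->',t)
        while 1:
            a=np.radians(cur[3]); A=np.array([[np.cos(a),np.sin(a),0],[np.sin(a),-np.cos(a),0],[0,0,-1]])
            off=A.T@(t[:3]-cur[:3]); dy=(t[3]-cur[3]+180)%360-180
            k=max(1,np.abs(off).max()/.1); f=np.round(off/k/.1,3); y=round(-dy/k/180,4)
            print('  off',f.tolist(),'yaw',float(y),'rows',int(np.ceil(max(np.linalg.norm(off/k)/step,abs(dy/k)/9))))
            cur=np.r_[cur[:3]+A@f*.1,cur[3]-y*180]
            if k==1: break
E
python3 -c "
from plan import *
plan((.62,.125,.25,10))"
```

```text
-> [ 0.62   0.125  0.25  10.   ]
  off [1.0, -0.751, 0.007] yaw 0.0061 rows 3
  off [1.0, -0.781, 0.007] yaw 0.0062 rows 3
  off [1.0, -0.813, 0.007] yaw 0.0063 rows 3
  off [1.0, -0.847, 0.007] yaw 0.0064 rows 3
  off [1.0, -0.882, 0.007] yaw 0.0066 rows 3
  off [0.138, -0.128, 0.002] yaw 0.0009 rows 1
```

{"fn": "servo_tool", "kwargs": {"rows": [{"offset": [0.5,-0.38,0],"yaw": 0,"claw": 0.25},{"offset": [1,-0.75,0],"yaw": 0,"claw": 0.25},{"offset": [1,-0.75,0],"yaw": 0,"claw": 0.25}]}}

```text
time: 0.98
ee_pos: [0.2964, -0.3045, 0.2534]
tcp_rot: [180.0, -0.0, 16.0]
wrist_force: [-0.5, -1.1, 0.1]
opening: 0.064
grasp_force: 0.0
```

{"fn": "servo_tool", "kwargs": {"rows": [{"offset": [0.5,-0.39,0],"yaw": 0,"claw": 0.25},{"offset": [1,-0.78,0],"yaw": 0,"claw": 0.25},{"offset": [1,-0.78,0],"yaw": 0,"claw": 0.25}]}}

```text
time: 1.35
ee_pos: [0.3712, -0.2025, 0.253]
tcp_rot: [-180.0, -0.0, 16.0]
wrist_force: [-0.5, 0.5, -0.3]
opening: 0.0637
grasp_force: 0.0
```

{"fn": "servo_tool", "kwargs": {"rows": [{"offset": [0.5,-0.39,0],"yaw": 0,"claw": 0.25},{"offset": [1,-0.78,0],"yaw": 0,"claw": 0.25},{"offset": [1,-0.78,0],"yaw": 0,"claw": 0.25}]}}

```text
time: 1.72
ee_pos: [0.446, -0.1009, 0.2525]
tcp_rot: [-180.0, 0.0, 15.9]
wrist_force: [-0.4, -0.9, -0.5]
opening: 0.064
grasp_force: 0.0
```

{"fn": "servo_tool", "kwargs": {"rows": [{"offset": [0.5,-0.39,0],"yaw": 0,"claw": 0.25},{"offset": [1,-0.78,0],"yaw": 0,"claw": 0.25},{"offset": [1,-0.78,0],"yaw": 0.03,"claw": 0.25}]}}

```text
time: 2.1
ee_pos: [0.5212, 0.0006, 0.2519]
tcp_rot: [-180.0, 0.1, 10.3]
wrist_force: [-0.9, -0.1, -0.4]
opening: 0.0643
grasp_force: 0.0
```

{"fn": "servo_tool", "kwargs": {"rows": [{"offset": [0.5,-0.39,0],"yaw": 0,"claw": 0.25},{"offset": [0.9,-0.9,0],"yaw": 0,"claw": 0.25},{"offset": [0.9,-0.9,0],"yaw": 0,"claw": 0.25},{"offset": [0.9,-0.9,0],"yaw": 0,"claw": 0.25}]}}

```text
time: 2.6
ee_pos: [0.5922, 0.103, 0.2527]
tcp_rot: [180.0, 0.1, 10.3]
wrist_force: [0.3, -0.3, 0.1]
opening: 0.064
grasp_force: 0.0
```

```bash
python3 - <<'E'
from h import *
o,p,d=snap('wrist','w0.png'); print(o['ee_pos'],o['tcp_rot'],o['q'],o['time'])
X=cloud('wrist',o,d); np.save('/tmp/X_wrist.npy',X)
for i,c in enumerate([(.6785,.134),(.685,.048),(.68,-.045),(.6815,-.118)]):
    m=(np.hypot(X[...,0]-c[0],X[...,1]-c[1])<.04)&(X[...,2]>.062)&(X[...,2]<.09); Q=X[m]
    if len(Q)>20:
        b=[]
        for a in range(0,45,3):
            w=[np.ptp(Q[:,:2]@[np.cos(np.radians(a+e)),np.sin(np.radians(a+e))]) for e in (0,45,90,135)]; b.append((float(round(np.mean(w)*1000,1)),a))
        print(i+1,len(Q),np.median(Q[:,2]),cv2.minEnclosingCircle(Q[:,:2].astype(np.float32)*1000),sorted(b)[:3])
E
```

```text
[0.59221693 0.10297729 0.25274389] [1.79971690e+02 6.36156505e-02 1.02835941e+01] [ 9.87679797e+00  1.22680732e+01  1.82015591e+01  9.59968989e+01
 -2.87610864e-02  1.79593204e+02] 2.6
1 1459 0.06901584675493655 ((676.242431640625, 134.57936096191406), 23.792695999145508) [(43.8, 9), (44.1, 12), (44.2, 6)]
2 1555 0.06892291032658693 ((683.1380004882812, 49.20478820800781), 23.920394897460938) [(44.7, 0), (44.7, 42), (45.3, 3)]
3 1562 0.06870431832964471 ((678.4933471679688, -44.477108001708984), 24.339439392089844) [(44.9, 15), (45.1, 12), (45.2, 18)]
4 1639 0.06862948711095707 ((679.8993530273438, -117.85490417480469), 24.116281509399414) [(45.1, 21), (45.5, 24), (45.6, 18)]
```

View pics/w0.png

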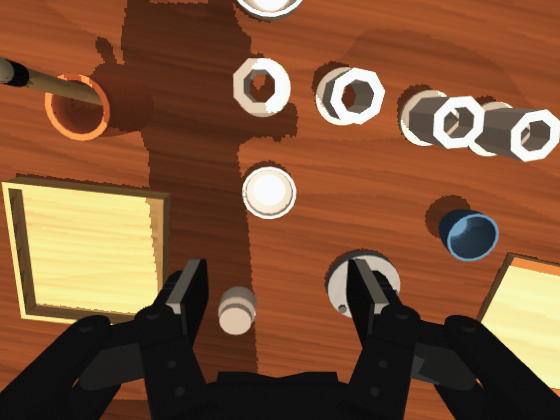

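Wrist view: the four white octagonal sleeves are at (262,87), (356,97), (458,122) and (535,135), with place 1 leftmost. No turquoise one is near. Yaw 10 sits at the joint-6 limit, so I use yaw 55 for sleeve 1, which is also a flat pair.

```bash
python3 - <<'E'
from plan import *
plan((.677,.134,.15,55),(.677,.134,.053,55))
f=np.load('/tmp/wrist.npz'); X=np.load('/tmp/X_wrist.npy'); o=get_obs()
a=R.from_euler('xyz',o['tcp_rot'],degrees=True).as_matrix()
Y=(X-o['ee_pos'])@a
m=(Y[...,2]<.06)&(Y[...,2]>-.06)&(np.abs(Y[...,1])<.06)&(np.abs(Y[...,0])<.04); Q=Y[m]
print(np.percentile(Q[:,2],[50,90,98,100]), Q[Q[:,2]>np.percentile(Q[:,2],95)].mean(0), np.abs(Q[Q[:,2]>np.percentile(Q[:,2],80)])[:,1].min(),Q[Q[:,2]>0][:,0].min(),Q[Q[:,2]>0][:,0].max(),np.abs(Q[Q[:,2]>0][:,1]).max())
E
```

```text
-> [ 0.677  0.134  0.15  55.   ]
  off [0.865, -0.152, 1.0] yaw -0.241 rows 5
  off [0.024, 0.015, 0.032] yaw -0.0076 rows 1
-> [6.77e-01 1.34e-01 5.30e-02 5.50e+01]
  off [-0.0, 0.0, 0.97] yaw -0.0 rows 2
[-0.04080762 -0.01095988  0.00817042  0.01813172] [ 0.00504893 -0.00041628  0.00710129] 0.031058990651676013 -0.011101386381622686 0.012151357865118206 0.04606630890252639
```

{"fn": "servo_tool", "kwargs": {"rows": [{"offset": [0.2,-0.03,0.2],"yaw": -0.05,"claw": 0.25},{"offset": [0.4,-0.07,0.4],"yaw": -0.1,"claw": 0.25},{"offset": [0.6,-0.1,0.6],"yaw": -0.15,"claw": 0.25},{"offset": [0.88,-0.15,0.8],"yaw": -0.2,"claw": 0.25},{"offset": [0.88,-0.15,0.8],"yaw": -0.248,"claw": 0.25},{"offset": [0.88,-0.15,0.8],"yaw": -0.248,"claw": 0.25}]}}

```text
time: 3.4
ee_pos: [0.6757, 0.1332, 0.1736]
tcp_rot: [180.0, 0.0, 54.8]
wrist_force: [-0.1, -0.7, 0.6]
opening: 0.0643
grasp_force: 0.0
```

```bash
cat >> plan.py <<'E'
def octo(name,c,ztop=.07,tol=.007,save=None):
    o,p,d=snap(name,save); X=cloud(name,o,d)
    m=(np.hypot(X[...,0]-c[0],X[...,1]-c[1])<.04)&(np.abs(X[...,2]-ztop)<tol); Q=X[m]
    if len(Q)<20: print(name,'few',len(Q)); return
    b=[]
    for a in range(0,45,3):
        w=[np.ptp(Q[:,:2]@[np.cos(np.radians(a+e)),np.sin(np.radians(a+e))]) for e in (0,45,90,135)]; b.append((float(round(np.mean(w)*1000,1)),a))
    c,r=cv2.minEnclosingCircle(Q[:,:2].astype(np.float32)*1000)
    print(name,len(Q),'c',np.round(c,1),'r',round(r,1),'z',round(float(np.median(Q[:,2])),4),sorted(b)[:3])
    return np.array(c)/1000
E
python3 - <<'E'
from plan import *
o=get_obs(); print(o['ee_pos'],o['tcp_rot'],o['q'][5])
octo('wrist',(.677,.134)); octo('top',(.677,.134))
E
```

```text
[0.67574189 0.13323722 0.17357021] [1.79989998e+02 9.15272661e-03 5.48157698e+01] 136.34343953937002
wrist 2116 c [676.  134.1] r 23.7 z 0.0689 [(44.3, 9), (44.7, 12), (44.8, 6)]
top 58 c [680.5 126.8] r 22.4 z 0.0706 [(32.3, 12), (32.3, 15), (32.4, 9)]
```

{"fn": "servo_tool", "kwargs": {"rows": [{"offset": [0,0,0.4],"yaw": 0,"claw": 0.25},{"offset": [0.01,0,0.7],"yaw": 0,"claw": 0.25},{"offset": [0.01,0,1],"yaw": 0,"claw": 0.25}]}}

```text
time: 3.88
ee_pos: [0.6763, 0.1354, 0.0734]
tcp_rot: [179.9, -0.1, 54.8]
wrist_force: [0.5, 0.6, -0.4]
opening: 0.0642
grasp_force: 0.0
```

{"fn": "servo_tool", "kwargs": {"rows": [{"offset": [0,0,0.15],"yaw": 0,"claw": 0.25},{"offset": [0,0,0.26],"yaw": 0,"claw": 0.25},{"offset": [0,0,0.26],"yaw": 0,"claw": 0.35},{"offset": [0,0,0.26],"yaw": 0,"claw": 0.6},{"offset": [0,0,0.26],"yaw": 0,"claw": 0.6},{"offset": [0,0,0.26],"yaw": 0,"claw": 0.7},{"offset": [0,0,0.26],"yaw": 0,"claw": 0.7}], "squeeze": 40}}

```text
time: 4.75
ee_pos: [0.6769, 0.1362, 0.0485]
tcp_rot: [179.9, -0.1, 55.0]
wrist_force: [0.4, 0.5, 6.3]
opening: 0.0435
grasp_force: 41.7
```

{"fn": "servo_tool", "kwargs": {"rows": [{"offset": [0,0,-0.3],"yaw": 0,"claw": 0.7},{"offset": [0,0,-0.7],"yaw": 0,"claw": 0.7},{"offset": [0,0,-1],"yaw": 0,"claw": 0.7},{"offset": [0,0,-1],"yaw": 0,"claw": 0.7}]}}

```text
time: 5.25
ee_pos: [0.6773, 0.1363, 0.1499]
tcp_rot: [179.8, -0.2, 55.0]
wrist_force: [-0.5, 0.8, -1.3]
opening: 0.0437
grasp_force: 41.2
```

```bash
python3 - <<'E'
from plan import *
o=get_obs(); print(o['ee_pos'],o['tcp_rot'],o['opening'],o['grasp_force'],o['wrist_force'])
c=octo('wrist',o['ee_pos'],o['ee_pos'][2]+.022)
plan((.470,-.0275,.165,55))
E
```

```text
[0.67733947 0.13629431 0.14991312] [ 1.79835844e+02 -1.75461349e-01  5.49848895e+01] 0.04369930204969983 41.17502905894071 [-0.5028585   0.80805059 -1.34275532]
wrist 9926 c [681.1 141.7] r 39.4 z 0.1702 [(59.3, 9), (59.3, 12), (59.5, 6)]
-> [ 4.70e-01 -2.75e-02  1.65e-01  5.50e+01]
  off [-1.0, -0.298, -0.069] yaw -0.0 rows 3
  off [-1.0, -0.299, -0.069] yaw -0.0 rows 3
  off [-0.526, -0.157, -0.036] yaw -0.0001 rows 2
```

{"fn": "servo_tool", "kwargs": {"rows": [{"offset": [-0.5,-0.15,-0.1],"yaw": 0,"claw": 0.7},{"offset": [-1,-0.3,-0.15],"yaw": 0,"claw": 0.7},{"offset": [-1,-0.3,-0.15],"yaw": 0,"claw": 0.7}]}}

```text
time: 5.68
ee_pos: [0.5915, 0.0695, 0.1607]
tcp_rot: [-179.9, 0.1, 54.9]
wrist_force: [1.2, 0.6, -1.1]
opening: 0.0438
grasp_force: 41.5
```

{"fn": "servo_tool", "kwargs": {"rows": [{"offset": [-0.5,-0.15,0],"yaw": 0,"claw": 0.7},{"offset": [-1,-0.3,0],"yaw": 0,"claw": 0.7},{"offset": [-1,-0.3,0],"yaw": 0,"claw": 0.7}]}}

```text
time: 6.05
ee_pos: [0.5103, 0.0054, 0.161]
tcp_rot: [-179.9, 0.1, 54.9]
wrist_force: [1.5, -1.2, -0.6]
opening: 0.0434
grasp_force: 41.7
```

{"fn": "servo_tool", "kwargs": {"rows": [{"offset": [-0.5,-0.1,0],"yaw": 0,"claw": 0.7},{"offset": [-1,-0.16,0],"yaw": 0,"claw": 0.7},{"offset": [-1,-0.16,0],"yaw": 0,"claw": 0.7},{"offset": [-1,-0.16,0],"yaw": 0,"claw": 0.7},{"offset": [-1,-0.16,0],"yaw": 0,"claw": 0.7}]}}

```text
time: 6.68
ee_pos: [0.4427, -0.0653, 0.1618]
tcp_rot: [-180.0, 0.0, 55.0]
wrist_force: [0.3, 0.2, -1.6]
opening: 0.0441
grasp_force: 41.7
```

```bash
cat >> plan.py <<'E'
def held(o,X,p):
    "white octagon held in the jaws, centre in tool frame"
    a=R.from_euler('xyz',o['tcp_rot'],degrees=True).as_matrix(); Y=(X-o['ee_pos'])@a
    hsv=cv2.cvtColor(p,cv2.COLOR_RGB2HSV)
    m=(hsv[...,1]<70)&(hsv[...,2]>110)&(np.abs(Y[...,0])<.035)&(np.abs(Y[...,1])<.035)&(Y[...,2]<0.01)&(Y[...,2]>-.06); Q=Y[m]
    if len(Q)<20: print('held: none',len(Q)); return
    zt=np.percentile(Q[:,2],10); T=Q[np.abs(Q[:,2]-zt)<.005]
    print('held n',len(T),'ztop(tool)',round(zt,4),'x',np.round([T[:,0].min(),T[:,0].max()],4),'y',np.round([T[:,1].min(),T[:,1].max()],4))
E
python3 - <<'E'
from plan import *
o,p,d=snap('wrist','w1.png'); print(o['ee_pos'],o['tcp_rot']); X=cloud('wrist',o,d); held(o,X,p)
m=(np.hypot(X[...,0]-.471,X[...,1]+.027)<.06)&(X[...,2]>.010)&(X[...,2]<.021); print('base',m.sum(),cv2.minEnclosingCircle(X[m][:,:2].astype(np.float32)*1000))
m=(np.hypot(X[...,0]-.471,X[...,1]+.027)<.03)&(X[...,2]>.092)&(X[...,2]<.1); print('pintop',m.sum(),cv2.minEnclosingCircle(X[m][:,:2].astype(np.float32)*1000),np.median(X[m],0) if m.any() else 0)
E
```

```text
[ 0.44272923 -0.06533592  0.16180373] [-1.79965812e+02  2.86874527e-03  5.50495207e+01]
held n 7521 ztop(tool) -0.0209 x [-0.0217  0.0206] y [-0.0273  0.0274]
base 8563 ((469.4698791503906, -27.181396484375), 44.979366302490234)
pintop 454 ((469.6245422363281, -27.17731285095215), 7.313171863555908) [ 0.46975709 -0.02709593  0.0938565 ]
```

View pics/w1.png

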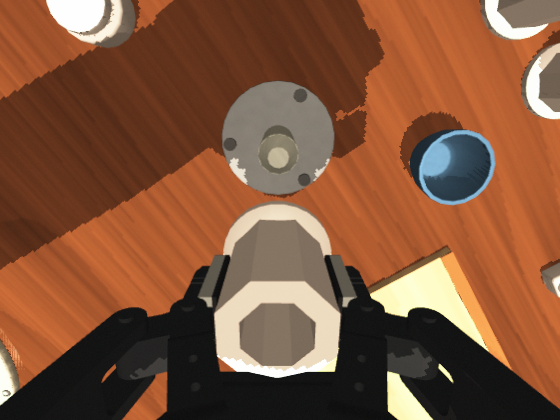

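The wrist view shows the sleeve upright in the jaws, with its top near (278,330). The pin top is at (278,155), about 47 mm ahead along tool x.

{"fn": "servo_tool", "kwargs": {"rows": [{"offset": [0.25,0,0],"yaw": 0,"claw": 0.7},{"offset": [0.47,0,0],"yaw": 0,"claw": 0.7},{"offset": [0.47,0,0],"yaw": 0,"claw": 0.7},{"offset": [0.47,0,0],"yaw": 0,"claw": 0.7},{"offset": [0.47,0,0],"yaw": 0,"claw": 0.7}]}}

```text
time: 7.35
ee_pos: [0.4687, -0.0278, 0.1623]
tcp_rot: [-180.0, 0.0, 55.0]
wrist_force: [-0.3, -0.3, -2.2]
opening: 0.0433
grasp_force: 41.7
```

{"fn": "servo_tool", "kwargs": {"rows": [{"offset": [0.015,0.003,0.05],"yaw": 0,"claw": 0.7},{"offset": [0.015,0.003,0.15],"yaw": 0,"claw": 0.7},{"offset": [0.015,0.003,0.25],"yaw": 0,"claw": 0.7},{"offset": [0.015,0.003,0.35],"yaw": 0,"claw": 0.7},{"offset": [0.015,0.003,0.43],"yaw": 0,"claw": 0.7},{"offset": [0.015,0.003,0.43],"yaw": 0,"claw": 0.7}]}}

```text
time: 8.1
ee_pos: [0.4698, -0.0265, 0.1186]
tcp_rot: [-180.0, 0.0, 55.0]
wrist_force: [-0.4, -0.1, -1.6]
opening: 0.0433
grasp_force: 41.6
```

{"fn": "servo_tool", "kwargs": {"rows": [{"offset": [0,0,0.04],"yaw": 0,"claw": 0.7},{"offset": [0,0,0.08],"yaw": 0,"claw": 0.7},{"offset": [0,0,0.11],"yaw": 0,"claw": 0.7},{"offset": [0,0,0.11],"yaw": 0,"claw": 0.7}], "squeeze": 25}}

```text
time: 8.6
ee_pos: [0.4699, -0.0265, 0.108]
tcp_rot: [-180.0, 0.0, 55.0]
wrist_force: [-1.2, -0.7, -1.0]
opening: 0.0437
grasp_force: 41.6
```

{"fn": "servo_tool", "kwargs": {"rows": [{"offset": [0,0,0.05],"yaw": 0,"claw": 0.7},{"offset": [0,0,0.1],"yaw": 0,"claw": 0.7},{"offset": [0,0,0.1],"yaw": 0,"claw": 0.7}]}}

```text
time: 8.98
ee_pos: [0.4697, -0.0265, 0.0977]
tcp_rot: [-180.0, 0.0, 55.0]
wrist_force: [0.0, -0.6, -1.5]
opening: 0.0437
grasp_force: 41.6
```

{"fn": "servo_tool", "kwargs": {"rows": [{"offset": [0,0,0.1],"yaw": 0,"claw": 0.7},{"offset": [0,0,0.2],"yaw": 0,"claw": 0.7},{"offset": [0,0,0.3],"yaw": 0,"claw": 0.7},{"offset": [0,0,0.33],"yaw": 0,"claw": 0.7},{"offset": [0,0,0.33],"yaw": 0,"claw": 0.7}]}}

```text
time: 9.6
ee_pos: [0.4698, -0.0265, 0.065]
tcp_rot: [-180.0, 0.0, 55.0]
wrist_force: [-0.1, -0.3, -1.3]
opening: 0.0437
grasp_force: 41.8
```

{"fn": "servo_tool", "kwargs": {"rows": [{"offset": [0,0,0],"yaw": 0,"claw": 0.35},{"offset": [0,0,0],"yaw": 0,"claw": 0.35},{"offset": [0,0,0],"yaw": 0,"claw": 0.35},{"offset": [0,0,0],"yaw": 0,"claw": 0.35}]}}

```text
time: 10.1
ee_pos: [0.4701, -0.0265, 0.0654]
tcp_rot: [180.0, -0.0, 55.0]
wrist_force: [0.1, -0.3, -0.1]
opening: 0.0554
grasp_force: 0.0
```

```bash
python3 - <<'E'
from plan import *
o,p,d=snap('wrist'); print(o['ee_pos'],o['tcp_rot']); X=cloud('wrist',o,d); held(o,X,p)
E
```

```text
[ 0.47008055 -0.02650695  0.06540935] [ 1.79989771e+02 -7.12064258e-03  5.49828115e+01]
held n 2490 ztop(tool) -0.0248 x [-0.019   0.0198] y [-0.0331  0.0329]
```

```bash
python3 - <<'E'
from plan import *
f=np.load('/tmp/wrist.npz'); o=get_obs(); X=cloud('wrist',o,f['d'])
r=np.hypot(X[...,0]-.4695,X[...,1]+.0272)
hsv=cv2.cvtColor(f['p'],cv2.COLOR_RGB2HSV)
for lo,hi in((0,.006),(.014,.017),(.017,.02)):
    z=X[...,2][(r>lo)&(r<hi)&(X[...,2]>.04)&(hsv[...,2]>100)]; print(lo,len(z),np.percentile(z,[10,50,90]))
E
```

```text
0 842 [0.09315013 0.09384351 0.09450436]
0.014 2232 [0.08004964 0.08375298 0.08452245]
0.017 2261 [0.08320956 0.08391299 0.08456313]
```

Sleeve 1 is fully seated, with its rim at 84 mm. It is good and goes to the board.

{"fn": "servo_tool", "kwargs": {"rows": [{"offset": [0,0,0],"yaw": 0,"claw": 0.7},{"offset": [0,0,0],"yaw": 0,"claw": 0.7},{"offset": [0,0,0],"yaw": 0,"claw": 0.7},{"offset": [0,0,0],"yaw": 0,"claw": 0.7},{"offset": [0,0,-0.3],"yaw": 0,"claw": 0.7},{"offset": [0,0,-0.6],"yaw": 0,"claw": 0.7},{"offset": [0,0,-1],"yaw": 0,"claw": 0.7},{"offset": [0,0,-1],"yaw": 0,"claw": 0.7}], "squeeze": 40}}

```text
time: 11.15
ee_pos: [0.4712, -0.0266, 0.1678]
tcp_rot: [179.8, -0.1, 55.0]
wrist_force: [-0.7, 0.9, -1.2]
opening: 0.0436
grasp_force: 45.7
```

```bash
python3 - <<'E'
from plan import *
o,p,d=snap('wrist'); print(o['ee_pos'],o['tcp_rot'],o['opening'],o['grasp_force']); X=cloud('wrist',o,d); held(o,X,p)
plan((.479,-.330,.13,55),(.479,-.330,.0597,55))
E
```

```text
[ 0.47122498 -0.02658979  0.16781054] [ 1.79794242e+02 -1.23061418e-01  5.49842213e+01] 0.0436085668111037 45.651304012862965
held n 7816 ztop(tool) -0.0189 x [-0.0233  0.0205] y [-0.028  0.028]
-> [ 0.479 -0.33   0.13  55.   ]
  off [-1.0, 0.743, 0.147] yaw -0.0 rows 3
  off [-1.0, 0.743, 0.147] yaw -0.0001 rows 3
  off [-0.437, 0.324, 0.065] yaw 0.0 rows 2
-> [ 0.479  -0.33    0.0597 55.    ]
  off [0.0, 0.0, 0.703] yaw 0.0 rows 2
```

{"fn": "servo_tool", "kwargs": {"rows": [{"offset": [-0.5,0.37,0],"yaw": 0,"claw": 0.7},{"offset": [-1,0.74,0],"yaw": 0,"claw": 0.7},{"offset": [-1,0.74,0],"yaw": 0,"claw": 0.7}]}}

```text
time: 11.58
ee_pos: [0.4723, -0.1541, 0.1632]
tcp_rot: [-179.9, 0.1, 54.7]
wrist_force: [-0.3, 0.3, -1.8]
opening: 0.0438
grasp_force: 45.7
```

{"fn": "servo_tool", "kwargs": {"rows": [{"offset": [-0.5,0.37,0.1],"yaw": 0,"claw": 0.7},{"offset": [-1,0.74,0.15],"yaw": 0,"claw": 0.7},{"offset": [-1,0.74,0.15],"yaw": 0,"claw": 0.7}]}}

```text
time: 11.95
ee_pos: [0.4755, -0.2775, 0.1476]
tcp_rot: [-179.8, 0.0, 54.8]
wrist_force: [-1.1, 1.6, -2.0]
opening: 0.0435
grasp_force: 45.7
```

{"fn": "servo_tool", "kwargs": {"rows": [{"offset": [-0.22,0.16,0.1],"yaw": 0,"claw": 0.7},{"offset": [-0.44,0.32,0.3],"yaw": 0,"claw": 0.7},{"offset": [-0.44,0.32,0.4],"yaw": 0,"claw": 0.7},{"offset": [-0.44,0.32,0.4],"yaw": 0,"claw": 0.7},{"offset": [-0.44,0.32,0.4],"yaw": 0,"claw": 0.7}]}}

```text
time: 12.58
ee_pos: [0.4778, -0.3286, 0.1108]
tcp_rot: [180.0, -0.0, 55.1]
wrist_force: [-0.3, -1.0, -0.7]
opening: 0.0435
grasp_force: 45.7
```

Lower 49 mm, then release and rise.

{"fn": "servo_tool", "kwargs": {"rows": [{"offset": [0,0,0.2],"yaw": 0,"claw": 0.7},{"offset": [0,0,0.35],"yaw": 0,"claw": 0.7},{"offset": [0,0,0.45],"yaw": 0,"claw": 0.7},{"offset": [0,0,0.495],"yaw": 0,"claw": 0.7},{"offset": [0,0,0.495],"yaw": 0,"claw": 0.7},{"offset": [0,0,0.495],"yaw": 0,"claw": 0.7}]}}

```text
time: 13.32
ee_pos: [0.4776, -0.3297, 0.0611]
tcp_rot: [180.0, 0.0, 55.0]
wrist_force: [0.3, -0.1, -1.3]
opening: 0.0434
grasp_force: 45.9
```

{"fn": "servo_tool", "kwargs": {"rows": [{"offset": [0,0,0],"yaw": 0,"claw": 0.3},{"offset": [0,0,0],"yaw": 0,"claw": 0.3},{"offset": [0,0,0],"yaw": 0,"claw": 0.3},{"offset": [0,0,0],"yaw": 0,"claw": 0.3},{"offset": [0,0,-0.3],"yaw": 0,"claw": 0.3},{"offset": [0,0,-0.7],"yaw": 0,"claw": 0.3},{"offset": [0,0,-1],"yaw": 0,"claw": 0.3},{"offset": [0,0,-1],"yaw": 0,"claw": 0.3}]}}

```text
time: 14.32
ee_pos: [0.4784, -0.3303, 0.1635]
tcp_rot: [179.7, -0.0, 55.0]
wrist_force: [0.3, 0.4, -0.6]
opening: 0.0597
grasp_force: 0.0
```

```bash
python3 - <<'E'
from plan import *
o=get_obs();print(o['ee_pos'],o['tcp_rot'])
octo('wrist',(.479,-.330),.08); 
for c in [(.685,.048),(.68,-.045),(.6815,-.118)]: octo('scene',c,.07); octo('top',c,.07)
plan((.683,.049,.17,45))
E
```

```text
[ 0.47838963 -0.33026399  0.1635446 ] [ 1.79743688e+02 -1.78303703e-03  5.49857643e+01]
wrist 2486 c [ 476.1 -331.4] r 23.8 z 0.0789 [(44.4, 9), (44.9, 6), (44.9, 12)]
scene 216 c [684.8  48.2] r 24.5 z 0.0695 [(46.0, 0), (46.1, 9), (46.2, 3)]
top 140 c [685.1  48.4] r 23.6 z 0.07 [(43.4, 0), (43.7, 42), (43.9, 3)]
scene 227 c [680.3 -43.9] r 24.7 z 0.0696 [(46.3, 15), (46.4, 12), (46.5, 18)]
top 132 c [680.5 -46. ] r 23.5 z 0.0706 [(43.8, 15), (43.9, 18), (44.2, 12)]
scene 239 c [ 680.8 -117.4] r 25.0 z 0.0698 [(45.7, 15), (45.9, 12), (45.9, 18)]
top 133 c [ 681.3 -118. ] r 23.3 z 0.0702 [(43.7, 21), (43.8, 18), (44.0, 24)]
-> [ 0.683  0.049  0.17  45.   ]
  off [1.0, -0.113, -0.024] yaw 0.013 rows 3
  off [1.0, -0.155, -0.024] yaw 0.013 rows 3
  off [1.0, -0.197, -0.024] yaw 0.0131 rows 3
  off [1.0, -0.24, -0.025] yaw 0.0132 rows 3
  off [0.233, -0.066, -0.006] yaw 0.0032 rows 1
```

{"fn": "servo_tool", "kwargs": {"rows": [{"offset": [0.5,-0.06,0],"yaw": 0,"claw": 0.3},{"offset": [1,-0.11,0],"yaw": 0.013,"claw": 0.25},{"offset": [1,-0.11,0],"yaw": 0.013,"claw": 0.25}]}}

```text
time: 15.05
ee_pos: [0.5268, -0.2388, 0.1602]
tcp_rot: [-179.9, -0.0, 52.8]
wrist_force: [-1.3, -1.0, -0.2]
opening: 0.0638
grasp_force: 0.0
```

{"fn": "servo_tool", "kwargs": {"rows": [{"offset": [0.5,-0.08,0],"yaw": 0,"claw": 0.25},{"offset": [1,-0.15,0],"yaw": 0.013,"claw": 0.25},{"offset": [1,-0.15,0],"yaw": 0.013,"claw": 0.25}]}}

```text
time: 15.42
ee_pos: [0.5753, -0.1508, 0.1601]
tcp_rot: [-180.0, 0.0, 50.5]
wrist_force: [-0.3, 0.3, 0.5]
opening: 0.0641
grasp_force: 0.0
```

{"fn": "servo_tool", "kwargs": {"rows": [{"offset": [0.5,-0.1,0],"yaw": 0,"claw": 0.25},{"offset": [1,-0.2,0],"yaw": 0.013,"claw": 0.25},{"offset": [1,-0.2,0],"yaw": 0.013,"claw": 0.25}]}}

```text
time: 15.8
ee_pos: [0.6236, -0.0617, 0.16]
tcp_rot: [-180.0, 0.0, 48.1]
wrist_force: [-0.5, 0.2, -0.5]
opening: 0.0639
grasp_force: 0.0
```

{"fn": "servo_tool", "kwargs": {"rows": [{"offset": [0.5,-0.12,0],"yaw": 0,"claw": 0.25},{"offset": [1,-0.24,0],"yaw": 0.016,"claw": 0.25},{"offset": [1,-0.24,0],"yaw": 0.016,"claw": 0.25},{"offset": [1,-0.24,0],"yaw": 0.016,"claw": 0.25}]}}

```text
time: 16.3
ee_pos: [0.6718, 0.0257, 0.1604]
tcp_rot: [-180.0, 0.1, 45.1]
wrist_force: [-0.7, -0.8, -1.1]
opening: 0.0642
grasp_force: 0.0
```

```bash
python3 - <<'E'
from plan import *
o=get_obs();print(o['ee_pos'],o['tcp_rot'])
c=octo('wrist',(.683,.049)); octo('top',(.6785,.134))
plan((*c,.048,45))
E
```

```text
[0.67176527 0.02568287 0.16043611] [-1.79986440e+02  5.99961213e-02  4.50748359e+01]
wrist 2513 c [682.7  49.3] r 23.8 z 0.069 [(44.5, 42), (44.6, 0), (45.1, 39)]
top few 0
-> [ 0.68267651  0.04931347  0.048      45.        ]
  off [0.218, -0.081, 1.0] yaw 0.0 rows 3
  off [0.028, -0.011, 0.129] yaw 0.0001 rows 1
```

{"fn": "servo_tool", "kwargs": {"rows": [{"offset": [0.24,-0.09,0.2],"yaw": 0,"claw": 0.25},{"offset": [0.24,-0.09,0.5],"yaw": 0,"claw": 0.25},{"offset": [0.24,-0.09,0.8],"yaw": 0,"claw": 0.25},{"offset": [0.24,-0.09,1],"yaw": 0,"claw": 0.25},{"offset": [0.24,-0.09,1],"yaw": 0,"claw": 0.25}]}}

```text
time: 17.02
ee_pos: [0.6817, 0.0505, 0.0587]
tcp_rot: [-179.9, 0.1, 45.1]
wrist_force: [-0.2, -0.7, 0.7]
opening: 0.064
grasp_force: 0.0
```

{"fn": "servo_tool", "kwargs": {"rows": [{"offset": [0,0,0.12],"yaw": 0,"claw": 0.25},{"offset": [0,0,0.12],"yaw": 0,"claw": 0.25},{"offset": [0,0,0.12],"yaw": 0,"claw": 0.35},{"offset": [0,0,0.12],"yaw": 0,"claw": 0.6},{"offset": [0,0,0.12],"yaw": 0,"claw": 0.7},{"offset": [0,0,0.12],"yaw": 0,"claw": 0.7},{"offset": [0,0,0.12],"yaw": 0,"claw": 0.7}], "squeeze": 40}}

```text
time: 17.9
ee_pos: [0.6832, 0.0506, 0.0497]
tcp_rot: [179.9, -0.1, 45.1]
wrist_force: [0.2, -0.8, 5.7]
opening: 0.0437
grasp_force: 41.5
```

{"fn": "servo_tool", "kwargs": {"rows": [{"offset": [0,0,-0.3],"yaw": 0,"claw": 0.7},{"offset": [0,0,-0.7],"yaw": 0,"claw": 0.7},{"offset": [0,0,-1],"yaw": 0,"claw": 0.7},{"offset": [0,0,-1],"yaw": 0,"claw": 0.7}]}}

```text
time: 18.4
ee_pos: [0.6837, 0.0507, 0.1512]
tcp_rot: [179.9, -0.2, 45.1]
wrist_force: [-0.4, 0.1, -1.7]
opening: 0.0437
grasp_force: 41.1
```

```bash
python3 - <<'E'
from plan import *
o,p,d=snap('wrist'); print(o['ee_pos'],o['tcp_rot']); X=cloud('wrist',o,d); held(o,X,p)
plan((.4698,-.0267,.165,45))
E
```

```text
[0.68367153 0.05071749 0.15117184] [ 1.79860568e+02 -1.62384376e-01  4.50905953e+01]
held n 7720 ztop(tool) -0.0197 x [-0.0226  0.0217] y [-0.0275  0.0349]
-> [ 4.698e-01 -2.670e-02  1.650e-01  4.500e+01]
  off [-1.0, -0.469, -0.078] yaw 0.0002 rows 3
  off [-1.0, -0.469, -0.078] yaw 0.0003 rows 3
  off [-0.053, -0.025, -0.004] yaw -0.0 rows 1
```

{"fn": "servo_tool", "kwargs": {"rows": [{"offset": [-0.5,-0.23,-0.1],"yaw": 0,"claw": 0.7},{"offset": [-1,-0.47,-0.15],"yaw": 0,"claw": 0.7},{"offset": [-1,-0.47,-0.15],"yaw": 0,"claw": 0.7}]}}

```text
time: 18.82
ee_pos: [0.5751, 0.012, 0.162]
tcp_rot: [-179.8, 0.2, 45.0]
wrist_force: [0.7, 0.3, -1.0]
opening: 0.0435
grasp_force: 41.4
```

{"fn": "servo_tool", "kwargs": {"rows": [{"offset": [-0.5,-0.23,0],"yaw": 0,"claw": 0.7},{"offset": [-1,-0.47,0],"yaw": 0,"claw": 0.7},{"offset": [-1,-0.49,0],"yaw": 0,"claw": 0.7},{"offset": [-1,-0.49,0],"yaw": 0,"claw": 0.7},{"offset": [-1,-0.49,0],"yaw": 0,"claw": 0.7}]}}

```text
time: 19.45
ee_pos: [0.4744, -0.0229, 0.1633]
tcp_rot: [-180.0, 0.0, 45.1]
wrist_force: [-0.1, -0.3, -1.8]
opening: 0.0438
grasp_force: 41.6
```

```bash
python3 - <<'E'
from plan import *
plan((.4698,-.0268,.165,45))
E
```

```text
-> [ 4.698e-01 -2.680e-02  1.650e-01  4.500e+01]
  off [-0.06, -0.006, -0.017] yaw 0.0006 rows 1
```

{"fn": "servo_tool", "kwargs": {"rows": [{"offset": [-0.06,-0.006,0],"yaw": 0,"claw": 0.7},{"offset": [-0.06,-0.006,0],"yaw": 0,"claw": 0.7},{"offset": [-0.06,-0.006,0.1],"yaw": 0,"claw": 0.7},{"offset": [-0.06,-0.006,0.2],"yaw": 0,"claw": 0.7},{"offset": [-0.06,-0.006,0.3],"yaw": 0,"claw": 0.7},{"offset": [-0.06,-0.006,0.43],"yaw": 0,"claw": 0.7},{"offset": [-0.06,-0.006,0.43],"yaw": 0,"claw": 0.7}]}}

```text
time: 20.32
ee_pos: [0.469, -0.027, 0.1194]
tcp_rot: [-180.0, 0.0, 45.1]
wrist_force: [3.8, -0.1, -3.3]
opening: 0.0435
grasp_force: 41.7
```

{"fn": "servo_tool", "kwargs": {"rows": [{"offset": [0,0,0.04],"yaw": 0,"claw": 0.7},{"offset": [0,0,0.08],"yaw": 0,"claw": 0.7},{"offset": [0,0,0.12],"yaw": 0,"claw": 0.7},{"offset": [0,0,0.12],"yaw": 0,"claw": 0.7}], "squeeze": 25}}

```text
time: 20.82
ee_pos: [0.469, -0.0271, 0.1084]
tcp_rot: [180.0, -0.0, 45.1]
wrist_force: [4.8, 0.0, -4.5]
opening: 0.0435
grasp_force: 41.8
```

{"fn": "servo_tool", "kwargs": {"rows": [{"offset": [0.006,0.006,0],"yaw": 0,"claw": 0.7},{"offset": [0.006,0.006,0.05],"yaw": 0,"claw": 0.7},{"offset": [0.006,0.006,0.1],"yaw": 0,"claw": 0.7},{"offset": [0.006,0.006,0.1],"yaw": 0,"claw": 0.7}]}}

```text
time: 21.32
ee_pos: [0.4693, -0.0271, 0.0981]
tcp_rot: [-180.0, 0.0, 45.1]
wrist_force: [-0.6, 0.0, -1.7]
opening: 0.0436
grasp_force: 41.9
```

{"fn": "servo_tool", "kwargs": {"rows": [{"offset": [0,0,0.1],"yaw": 0,"claw": 0.7},{"offset": [0,0,0.2],"yaw": 0,"claw": 0.7},{"offset": [0,0,0.3],"yaw": 0,"claw": 0.7},{"offset": [0,0,0.32],"yaw": 0,"claw": 0.7},{"offset": [0,0,0.32],"yaw": 0,"claw": 0.7}]}}

```text
time: 21.95
ee_pos: [0.4696, -0.0271, 0.0667]
tcp_rot: [-180.0, 0.0, 45.1]
wrist_force: [0.8, 0.2, -1.7]
opening: 0.0437
grasp_force: 42.0
```

{"fn": "servo_tool", "kwargs": {"rows": [{"offset": [0,0,0],"yaw": 0,"claw": 0.35},{"offset": [0,0,0],"yaw": 0,"claw": 0.35},{"offset": [0,0,0],"yaw": 0,"claw": 0.35},{"offset": [0,0,0],"yaw": 0,"claw": 0.35}]}}

```text
time: 22.45
ee_pos: [0.4698, -0.0271, 0.0669]
tcp_rot: [180.0, -0.0, 45.1]
wrist_force: [-0.9, 0.7, 0.1]
opening: 0.0554
grasp_force: 0.0
```

```bash
cat >> plan.py <<'E'
def seat():
    o,p,d=snap('wrist'); X=cloud('wrist',o,d); hsv=cv2.cvtColor(p,cv2.COLOR_RGB2HSV)
    r=np.hypot(X[...,0]-.4695,X[...,1]+.0272)
    for lo,hi in((0,.006),(.014,.017),(.017,.02)):
        z=X[...,2][(r>lo)&(r<hi)&(X[...,2]>.03)&(hsv[...,2]>100)]; print('seat r',lo,len(z),np.percentile(z,[10,50,90]) if len(z) else 0)
E
python3 - <<'E'
from plan import *
o=get_obs(); print(o['ee_pos']); seat()
E
```

```text
[ 0.46977483 -0.02707431  0.06689344]
seat r 0 808 [0.09327388 0.09391107 0.09454773]
seat r 0.014 2265 [0.07988692 0.0837792  0.0845803 ]
seat r 0.017 2190 [0.08333259 0.08397396 0.08462821]
```

{"fn": "servo_tool", "kwargs": {"rows": [{"offset": [0,0,0],"yaw": 0,"claw": 0.7},{"offset": [0,0,0],"yaw": 0,"claw": 0.7},{"offset": [0,0,0],"yaw": 0,"claw": 0.7},{"offset": [0,0,0],"yaw": 0,"claw": 0.7},{"offset": [0,0,-0.3],"yaw": 0,"claw": 0.7},{"offset": [0,0,-0.6],"yaw": 0,"claw": 0.7},{"offset": [0,0,-1],"yaw": 0,"claw": 0.7},{"offset": [0,0,-1],"yaw": 0,"claw": 0.7}], "squeeze": 40}}

```text
time: 23.5
ee_pos: [0.4709, -0.0272, 0.1693]
tcp_rot: [179.8, -0.2, 45.1]
wrist_force: [-0.3, 0.3, -2.3]
opening: 0.0439
grasp_force: 44.3
```

```bash
python3 - <<'E'
from plan import *
o,p,d=snap('wrist'); print(o['ee_pos'],o['tcp_rot'],o['opening'],o['grasp_force']); X=cloud('wrist',o,d); held(o,X,p)
plan((.399,-.327,.14,45),(.399,-.327,.063,45))
E
```

```text
[ 0.47089374 -0.02716841  0.1692861 ] [ 1.79821905e+02 -1.53923978e-01  4.50819779e+01] 0.04394804841728384 44.346285816282034
held n 7834 ztop(tool) -0.0174 x [-0.0238  0.0214] y [-0.0282  0.028 ]
-> [ 0.399 -0.327  0.14  45.   ]
  off [-1.0, 0.614, 0.104] yaw 0.0002 rows 3
  off [-1.0, 0.615, 0.104] yaw 0.0002 rows 3
  off [-0.626, 0.385, 0.065] yaw 0.0001 rows 2
-> [ 0.399 -0.327  0.063 45.   ]
  off [0.0, 0.0, 0.77] yaw -0.0 rows 2
```

{"fn": "servo_tool", "kwargs": {"rows": [{"offset": [-0.5,0.3,0],"yaw": 0,"claw": 0.7},{"offset": [-1,0.61,0],"yaw": 0,"claw": 0.7},{"offset": [-1,0.61,0],"yaw": 0,"claw": 0.7}]}}

```text
time: 23.92
ee_pos: [0.4407, -0.1438, 0.165]
tcp_rot: [-179.9, 0.1, 44.8]
wrist_force: [-0.8, 0.3, -1.3]
opening: 0.0435
grasp_force: 44.4
```

{"fn": "servo_tool", "kwargs": {"rows": [{"offset": [-0.5,0.3,0.1],"yaw": 0,"claw": 0.7},{"offset": [-1,0.61,0.15],"yaw": 0,"claw": 0.7},{"offset": [-1,0.61,0.15],"yaw": 0,"claw": 0.7}]}}

```text
time: 24.3
ee_pos: [0.4134, -0.2569, 0.1496]
tcp_rot: [-179.8, 0.1, 44.8]
wrist_force: [-0.8, 1.3, -1.8]
opening: 0.0438
grasp_force: 44.3
```

{"fn": "servo_tool", "kwargs": {"rows": [{"offset": [-0.3,0.2,0],"yaw": 0,"claw": 0.7},{"offset": [-0.63,0.39,0.1],"yaw": 0,"claw": 0.7},{"offset": [-0.63,0.39,0.3],"yaw": 0,"claw": 0.7},{"offset": [-0.63,0.39,0.4],"yaw": 0,"claw": 0.7},{"offset": [-0.63,0.39,0.4],"yaw": 0,"claw": 0.7},{"offset": [-0.63,0.39,0.4],"yaw": 0,"claw": 0.7}]}}

```text
time: 25.05
ee_pos: [0.3987, -0.3294, 0.117]
tcp_rot: [179.5, 0.3, 45.0]
wrist_force: [-16.0, -10.3, 37.7]
opening: 0.0438
grasp_force: 39.8
```

{"fn": "servo_tool", "kwargs": {"rows": [{"offset": [0,0,-0.1],"yaw": 0,"claw": 0.7},{"offset": [0,0,-0.3],"yaw": 0,"claw": 0.7},{"offset": [0,0,-0.5],"yaw": 0,"claw": 0.7},{"offset": [0,0,-0.5],"yaw": 0,"claw": 0.7}]}}

```text
time: 25.55
ee_pos: [0.3989, -0.3263, 0.1621]
tcp_rot: [180.0, -0.0, 45.2]
wrist_force: [0.3, -0.9, -2.8]
opening: 0.0436
grasp_force: 40.4
```

```bash
python3 - <<'E'
from plan import *
o,p,d=snap('wrist'); print(o['ee_pos'],o['tcp_rot'],o['opening'],o['wrist_force']); X=cloud('wrist',o,d); held(o,X,p)
o,p2,d2=snap('scene'); o,p3,_=snap('top')
cv2.imwrite('pics/c1.png',np.hstack([cv2.resize(p2[150:350,50:330],(400,300)),cv2.resize(p3[200:340,240:430],(400,300))])[:,:,::-1])
cv2.imwrite('pics/c2.png',p[:,:,::-1])
E
```

```text
[ 0.39890597 -0.32627663  0.16207636] [ 1.79959710e+02 -2.70444976e-02  4.51501535e+01] 0.04357122651258008 [ 0.34268456 -0.9164361  -2.82387338]
held n 3571 ztop(tool) -0.0307 x [-0.0117  0.0122] y [-0.0206  0.0207]
```

View pics/c1.png

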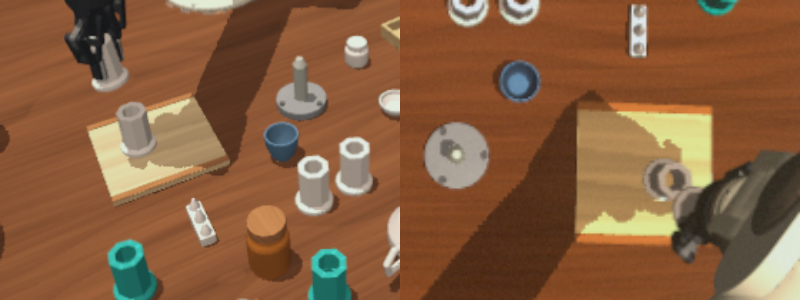

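View pics/c2.png

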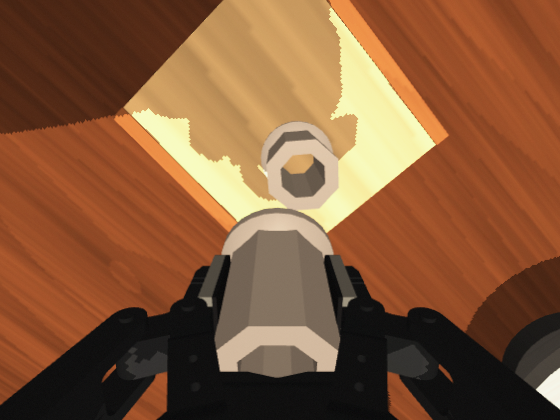

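The picture shows sleeve 1 knocked toward the board's middle but still upright, at wrist (303,175). The held sleeve touched it and slid up in the jaws. I measure both before placing.

```bash
python3 - <<'E'
from plan import *
f=np.load('/tmp/wrist.npz'); o=get_obs(); X=cloud('wrist',o,f['d']); p=f['p']
c0=X[175,340]; print(X[150:200:10,265:345:16].round(3)[...,2])
octo('wrist',(.44,-.3),.079); octo('wrist',(.435,-.285),.079)
a=R.from_euler('xyz',o['tcp_rot'],degrees=True).as_matrix(); Y=(X-o['ee_pos'])@a
m=np.zeros(p.shape[:2],bool); m[245:320,255:300]=True; Q=Y[m]; c=Q.mean(0); n=np.linalg.svd(Q-c)[2][2]; print('front face',c,n,'tilt',np.degrees(np.arcsin(n[2]*np.sign(n[0]))), np.degrees(np.arctan2(n[1],n[0])))
m=np.zeros(p.shape[:2],bool); m[212:224,240:315]=True; Q=Y[m]; print('flange',np.median(Q,0))
m=np.zeros(p.shape[:2],bool); m[332:352,240:315]=True; Q=Y[m]; print('top front',np.median(Q,0))
E
```

```text
[[0.015 0.077 0.077 0.076 0.015]
 [0.016 0.078 0.007 0.009 0.077]
 [0.016 0.023 0.008 0.027 0.077]
 [0.008 0.058 0.03  0.049 0.076]
 [0.008 0.077 0.061 0.069 0.077]]
wrist 2841 c [ 432.9 -314.3] r 23.8 z 0.0789 [(44.4, 6), (44.7, 3), (45.0, 9)]
wrist 1799 c [ 432.9 -312.8] r 23.1 z 0.0789 [(39.4, 3), (39.4, 6), (39.7, 0)]Traceback (most recent call last):
  File "<stdin>", line 6, in <module>
    u, s, vh = gufunc(a, signature=signature)
               ~~~~~~^^^^^^^^^^^^^^^^^^^^^^^^
    raise LinAlgError("SVD did not converge")
numpy.linalg.LinAlgError: SVD did not converge
```

```bash
python3 - <<'E'
from plan import *
f=np.load('/tmp/wrist.npz'); o=get_obs(); X=cloud('wrist',o,f['d']); p=f['p']
a=R.from_euler('xyz',o['tcp_rot'],degrees=True).as_matrix(); Y=(X-o['ee_pos'])@a
def g(r0,r1,c0,c1):
    Q=Y[r0:r1,c0:c1].reshape(-1,3); return Q[np.isfinite(Q[:,0])]
Q=g(245,315,258,298); c=Q.mean(0); n=np.linalg.svd(Q-c,full_matrices=False)[2][2]; n*=np.sign(n[0]); print('front',len(Q),c,n,'tilt',np.degrees(np.arcsin(n[2])))
for t in [(212,222,240,315),(334,350,250,305)]: Q=g(*t); print(len(Q),np.median(Q,0),np.percentile(Q[:,2],[5,95]))
plan((.483,-.235,.16,45))
E
```

```text
front 2792 [ 0.01362657  0.00018412 -0.00756908] [ 9.89985045e-01  1.53476581e-04 -1.41172189e-01] tilt -8.115681441627569
750 [ 2.35723032e-02 -7.46925942e-06  3.15101313e-02] [0.0293305  0.15152865]
875 [ 3.50981525e-03  1.34021843e-06 -3.02204421e-02] [-0.03128013 -0.00339448]
-> [ 0.483 -0.235  0.16  45.   ]
  off [1.0, -0.034, 0.004] yaw 0.0005 rows 3
  off [0.249, -0.009, 0.001] yaw 0.0001 rows 1
```

{"fn": "servo_tool", "kwargs": {"rows": [{"offset": [0.4,-0.02,0],"yaw": 0,"claw": 0.7},{"offset": [0.8,-0.03,0],"yaw": 0,"claw": 0.7},{"offset": [1,-0.03,0],"yaw": 0,"claw": 0.7},{"offset": [1,-0.03,0],"yaw": 0,"claw": 0.7}]}}

```text
time: 26.3
ee_pos: [0.4669, -0.2533, 0.1612]
tcp_rot: [-180.0, 0.0, 45.2]
wrist_force: [0.1, 0.4, -1.4]
opening: 0.0436
grasp_force: 40.4
```

{"fn": "servo_tool", "kwargs": {"rows": [{"offset": [0.25,0,0.1],"yaw": 0,"claw": 0.7},{"offset": [0.25,0,0.4],"yaw": 0,"claw": 0.7},{"offset": [0.25,0,0.7],"yaw": 0,"claw": 0.7},{"offset": [0.25,0,0.9],"yaw": 0,"claw": 0.7},{"offset": [0.25,0,1],"yaw": 0,"claw": 0.7},{"offset": [0.25,0,1],"yaw": 0,"claw": 0.7}]}}

```text
time: 27.05
ee_pos: [0.4836, -0.2368, 0.0615]
tcp_rot: [-180.0, 0.0, 45.0]
wrist_force: [0.4, 0.4, -0.7]
opening: 0.0435
grasp_force: 40.4
```

{"fn": "servo_tool", "kwargs": {"rows": [{"offset": [0,0,0.03],"yaw": 0,"claw": 0.7},{"offset": [0,0,0.05],"yaw": 0,"claw": 0.7},{"offset": [0,0,0.05],"yaw": 0,"claw": 0.7}], "squeeze": 20}}

```text
time: 27.42
ee_pos: [0.4843, -0.2364, 0.057]
tcp_rot: [180.0, -0.0, 45.1]
wrist_force: [0.4, 0.1, -0.5]
opening: 0.044
grasp_force: 40.4
```

{"fn": "servo_tool", "kwargs": {"rows": [{"offset": [0,0,0.02],"yaw": 0,"claw": 0.7},{"offset": [0,0,0.04],"yaw": 0,"claw": 0.7},{"offset": [0,0,0.04],"yaw": 0,"claw": 0.7}]}}

```text
time: 27.8
ee_pos: [0.4844, -0.2364, 0.0536]
tcp_rot: [180.0, -0.0, 45.1]
wrist_force: [-1.9, 1.6, 4.8]
opening: 0.0435
grasp_force: 41.3
```

{"fn": "servo_tool", "kwargs": {"rows": [{"offset": [0,0,0],"yaw": 0,"claw": 0.44},{"offset": [0,0,0],"yaw": 0,"claw": 0.42},{"offset": [0,0,0],"yaw": 0,"claw": 0.4},{"offset": [0,0,0],"yaw": 0,"claw": 0.38},{"offset": [0,0,0],"yaw": 0,"claw": 0.3},{"offset": [0,0,0],"yaw": 0,"claw": 0.3},{"offset": [0,0,-0.3],"yaw": 0,"claw": 0.3},{"offset": [0,0,-0.7],"yaw": 0,"claw": 0.3},{"offset": [0,0,-1],"yaw": 0,"claw": 0.3},{"offset": [0,0,-1],"yaw": 0,"claw": 0.3}]}}

```text
time: 29.05
ee_pos: [0.4852, -0.2369, 0.1554]
tcp_rot: [179.8, -0.1, 45.1]
wrist_force: [-0.4, 0.0, -0.2]
opening: 0.0592
grasp_force: 0.0
```

```bash
python3 - <<'E'
from plan import *
o=get_obs();print(o['ee_pos'],o['tcp_rot'])
octo('wrist',(.484,-.236),.079); octo('wrist',(.433,-.3135),.079)
for c in [(.68,-.045),(.6815,-.118)]: octo('scene',c,.07); octo('top',c,.07)
plan((.678,-.045,.17,60))
E
```

```text
[ 0.48524138 -0.23690812  0.15539821] [ 1.79763347e+02 -8.04049573e-02  4.50817921e+01]
wrist 2734 c [ 483.5 -237.2] r 24.0 z 0.079 [(44.5, 0), (45.0, 3), (45.0, 42)]
wrist 2256 c [ 433.5 -313.6] r 24.3 z 0.0787 [(45.2, 3), (45.2, 6), (45.7, 0)]
scene 224 c [680.  -45.6] r 25.0 z 0.0696 [(46.0, 15), (46.1, 12), (46.3, 18)]
top 130 c [680.3 -45. ] r 23.6 z 0.0704 [(44.1, 15), (44.2, 12), (44.3, 18)]
scene 240 c [ 681.4 -117.7] r 24.5 z 0.0697 [(45.6, 15), (45.8, 18), (45.9, 12)]
top 133 c [ 681.9 -118.2] r 23.5 z 0.0704 [(43.8, 21), (43.9, 18), (44.1, 24)]
-> [ 6.78e-01 -4.50e-02  1.70e-01  6.00e+01]
  off [1.0, 0.01, -0.068] yaw -0.0304 rows 3
  off [1.0, 0.105, -0.068] yaw -0.0306 rows 3
  off [0.705, 0.144, -0.048] yaw -0.0219 rows 2
```

{"fn": "servo_tool", "kwargs": {"rows": [{"offset": [0.5,0,-0.1],"yaw": -0.015,"claw": 0.25},{"offset": [1,0.01,-0.1],"yaw": -0.03,"claw": 0.25},{"offset": [1,0.01,-0.1],"yaw": -0.03,"claw": 0.25}]}}

```text
time: 29.72
ee_pos: [0.5569, -0.1641, 0.1616]
tcp_rot: [-179.9, 0.0, 50.7]
wrist_force: [-1.0, -0.7, -0.7]
opening: 0.0641
grasp_force: 0.0
```

{"fn": "servo_tool", "kwargs": {"rows": [{"offset": [0.5,0.05,0],"yaw": -0.015,"claw": 0.25},{"offset": [1,0.1,0],"yaw": -0.03,"claw": 0.25},{"offset": [1,0.1,0],"yaw": -0.03,"claw": 0.25}]}}

```text
time: 30.1
ee_pos: [0.6277, -0.0937, 0.1612]
tcp_rot: [-179.9, 0.0, 56.0]
wrist_force: [-1.7, 0.2, -0.4]
opening: 0.064
grasp_force: 0.0
```

{"fn": "servo_tool", "kwargs": {"rows": [{"offset": [0.4,0.07,0],"yaw": -0.01,"claw": 0.25},{"offset": [0.7,0.14,0],"yaw": -0.022,"claw": 0.25},{"offset": [0.7,0.14,0],"yaw": -0.022,"claw": 0.25},{"offset": [0.7,0.14,0],"yaw": -0.022,"claw": 0.25}]}}

```text
time: 30.6
ee_pos: [0.6768, -0.0465, 0.1625]
tcp_rot: [-180.0, 0.0, 59.8]
wrist_force: [0.0, -0.2, 0.3]
opening: 0.0639
grasp_force: 0.0
```

```bash
python3 - <<'E'
from plan import *
o=get_obs();print(o['ee_pos'],o['tcp_rot'])
c=octo('wrist',(.678,-.045))
plan((*c,.048,60))
E
```

```text
[ 0.67680642 -0.04648476  0.1624669 ] [-1.79951120e+02  4.61022959e-02  5.97607404e+01]
wrist 2326 c [677.8 -45.1] r 23.9 z 0.0689 [(44.3, 15), (44.8, 18), (45.0, 12)]
-> [ 6.77837524e-01 -4.51380692e-02  4.80000000e-02  6.00000000e+01]
  off [0.015, 0.001, 1.0] yaw -0.0012 rows 3
  off [0.003, 0.0, 0.147] yaw -0.0002 rows 1
```

{"fn": "servo_tool", "kwargs": {"rows": [{"offset": [0.012,0,0.2],"yaw": 0,"claw": 0.25},{"offset": [0.012,0,0.5],"yaw": 0,"claw": 0.25},{"offset": [0.012,0,0.8],"yaw": 0,"claw": 0.25},{"offset": [0.012,0,1],"yaw": 0,"claw": 0.25},{"offset": [0.012,0,1],"yaw": 0,"claw": 0.25}]}}

```text
time: 31.28
ee_pos: [0.6771, -0.0449, 0.0615]
tcp_rot: [-179.9, 0.1, 59.8]
wrist_force: [-0.6, -0.5, -0.7]
opening: 0.064
grasp_force: 0.0
```

{"fn": "servo_tool", "kwargs": {"rows": [{"offset": [0,0,0.14],"yaw": 0,"claw": 0.25},{"offset": [0,0,0.14],"yaw": 0,"claw": 0.25},{"offset": [0,0,0.14],"yaw": 0,"claw": 0.35},{"offset": [0,0,0.14],"yaw": 0,"claw": 0.6},{"offset": [0,0,0.14],"yaw": 0,"claw": 0.7},{"offset": [0,0,0.14],"yaw": 0,"claw": 0.7},{"offset": [0,0,0.14],"yaw": 0,"claw": 0.7}], "squeeze": 40}}

```text
time: 32.15
ee_pos: [0.6787, -0.0443, 0.0496]
tcp_rot: [179.9, -0.0, 59.8]
wrist_force: [-0.7, 0.9, 5.6]
opening: 0.0432
grasp_force: 41.4
```

{"fn": "servo_tool", "kwargs": {"rows": [{"offset": [0,0,-0.3],"yaw": 0,"claw": 0.7},{"offset": [0,0,-0.7],"yaw": 0,"claw": 0.7},{"offset": [0,0,-1],"yaw": 0,"claw": 0.7},{"offset": [0,0,-1],"yaw": 0,"claw": 0.7}]}}

```text
time: 32.65
ee_pos: [0.6792, -0.0444, 0.1512]
tcp_rot: [179.8, -0.1, 59.8]
wrist_force: [-0.4, 0.4, -1.1]
opening: 0.0437
grasp_force: 41.0
```

```bash
python3 - <<'E'
from plan import *
o,p,d=snap('wrist'); print(o['ee_pos'],o['tcp_rot']); X=cloud('wrist',o,d); held(o,X,p)
plan((.4698,-.0267,.165,60))
E
```

```text
[ 0.67924444 -0.04440195  0.15115222] [ 1.79805755e+02 -9.44400780e-02  5.98442837e+01]
held n 6437 ztop(tool) -0.02 x [-0.0228  0.0215] y [-0.0269  0.027 ]
-> [ 4.698e-01 -2.670e-02  1.650e-01  6.000e+01]
  off [-0.473, -1.0, -0.085] yaw -0.0005 rows 3
  off [-0.422, -0.895, -0.075] yaw -0.0004 rows 2
```

{"fn": "servo_tool", "kwargs": {"rows": [{"offset": [-0.24,-0.5,-0.1],"yaw": 0,"claw": 0.7},{"offset": [-0.47,-1,-0.15],"yaw": 0,"claw": 0.7},{"offset": [-0.47,-1,-0.15],"yaw": 0,"claw": 0.7}]}}

```text
time: 33.08
ee_pos: [0.5643, -0.0344, 0.162]
tcp_rot: [-179.8, 0.1, 59.8]
wrist_force: [1.2, 0.6, -1.4]
opening: 0.0436
grasp_force: 41.7
```

{"fn": "servo_tool", "kwargs": {"rows": [{"offset": [-0.2,-0.5,0],"yaw": 0,"claw": 0.7},{"offset": [-0.42,-0.92,0],"yaw": 0,"claw": 0.7},{"offset": [-0.42,-0.92,0],"yaw": 0,"claw": 0.7},{"offset": [-0.42,-0.92,0],"yaw": 0,"claw": 0.7},{"offset": [-0.42,-0.92,0],"yaw": 0,"claw": 0.7}]}}

```text
time: 33.7
ee_pos: [0.4684, -0.0249, 0.1632]
tcp_rot: [-180.0, 0.0, 59.8]
wrist_force: [-0.5, -0.9, -0.9]
opening: 0.0432
grasp_force: 42.1
```

```bash
python3 - <<'E'
from plan import *
plan((.4698,-.0268,.165,60))
E
```

```text
-> [ 4.698e-01 -2.680e-02  1.650e-01  6.000e+01]
  off [-0.009, 0.021, -0.018] yaw -0.0009 rows 1
```

{"fn": "servo_tool", "kwargs": {"rows": [{"offset": [-0.008,0.024,0],"yaw": 0,"claw": 0.7},{"offset": [-0.008,0.024,0],"yaw": 0,"claw": 0.7},{"offset": [-0.008,0.024,0.1],"yaw": 0,"claw": 0.7},{"offset": [-0.008,0.024,0.2],"yaw": 0,"claw": 0.7},{"offset": [-0.008,0.024,0.3],"yaw": 0,"claw": 0.7},{"offset": [-0.008,0.024,0.43],"yaw": 0,"claw": 0.7},{"offset": [-0.008,0.024,0.43],"yaw": 0,"claw": 0.7}]}}

```text
time: 34.58
ee_pos: [0.4688, -0.0266, 0.1195]
tcp_rot: [-179.9, 0.0, 59.9]
wrist_force: [0.1, -0.1, -0.6]
opening: 0.0433
grasp_force: 42.1
```

{"fn": "servo_tool", "kwargs": {"rows": [{"offset": [0,0,0.04],"yaw": 0,"claw": 0.7},{"offset": [0,0,0.08],"yaw": 0,"claw": 0.7},{"offset": [0,0,0.1],"yaw": 0,"claw": 0.7},{"offset": [0,0,0.1],"yaw": 0,"claw": 0.7}], "squeeze": 25}}

```text
time: 35.08
ee_pos: [0.47, -0.0267, 0.1114]
tcp_rot: [179.9, -0.1, 59.8]
wrist_force: [2.6, 0.8, 1.9]
opening: 0.0437
grasp_force: 42.7
```

{"fn": "servo_tool", "kwargs": {"rows": [{"offset": [0,0,0.03],"yaw": 0,"claw": 0.7},{"offset": [0,0,0.03],"yaw": 0,"claw": 0.7}]}}

```text
time: 35.33
ee_pos: [0.4703, -0.0267, 0.1105]
tcp_rot: [179.8, -0.1, 59.8]
wrist_force: [-2.5, 1.6, 19.0]
opening: 0.0433
grasp_force: 44.5
```

```bash
python3 - <<'E'
from plan import *
o,p,d=snap('wrist'); print(o['ee_pos'],o['wrist_force']); X=cloud('wrist',o,d); held(o,X,p)
E
```

```text
[ 0.47026952 -0.02667194  0.11047667] [-2.45059335  1.58813088 18.99551169]
held n 7962 ztop(tool) -0.0199 x [-0.0233  0.0217] y [-0.0283  0.0281]
```

Sleeve 3 stopped with about 19 N at roughly 60 mm underside height, 45 mm above the base. It is bad and goes to the tray.

{"fn": "servo_tool", "kwargs": {"rows": [{"offset": [0,0,-0.1],"yaw": 0,"claw": 0.7},{"offset": [0,0,-0.3],"yaw": 0,"claw": 0.7},{"offset": [0,0,-0.6],"yaw": 0,"claw": 0.7},{"offset": [0,0,-0.6],"yaw": 0,"claw": 0.7},{"offset": [0,0,-0.6],"yaw": 0,"claw": 0.7}], "squeeze": 40}}

```text
time: 36.0
ee_pos: [0.4688, -0.0267, 0.1669]
tcp_rot: [-179.9, 0.0, 59.8]
wrist_force: [-0.7, 0.3, -1.2]
opening: 0.0437
grasp_force: 42.2
```

```bash
python3 - <<'E'
from plan import *
o,p,d=snap('wrist'); print(o['ee_pos'],o['tcp_rot'],o['wrist_force']); X=cloud('wrist',o,d); held(o,X,p)
X=np.load('/tmp/X_wrist.npy'); m=(np.abs(X[...,0]-.452)<.12)&(np.abs(X[...,1]-.302)<.12)&(X[...,2]>.02)&(X[...,2]<.032); print(cv2.minAreaRect(X[m][:,:2].astype(np.float32)*1000),X[m].min(0),X[m].max(0))
plan((.413,.260,.14,60))
E
```

```text
[ 0.46884044 -0.02672425  0.1668627 ] [-1.79927076e+02  3.92219710e-02  5.98431713e+01] [-0.69337236  0.28201208 -1.20562237]
held n 7975 ztop(tool) -0.0199 x [-0.0225  0.0217] y [-0.0283  0.028 ]
((451.04449462890625, 302.13336181640625), (175.9765167236328, 177.08706665039062), 3.4716856479644775) [0.35821407 0.21267917 0.02000417] [0.54401202 0.39490962 0.02767713]
-> [ 0.413  0.26   0.14  60.   ]
  off [1.0, -0.874, 0.121] yaw -0.0004 rows 3
  off [1.0, -0.872, 0.121] yaw -0.0004 rows 3
  off [0.201, -0.174, 0.024] yaw -0.0001 rows 1
```

{"fn": "servo_tool", "kwargs": {"rows": [{"offset": [0.5,-0.44,0],"yaw": 0,"claw": 0.7},{"offset": [1,-0.87,0],"yaw": 0,"claw": 0.7},{"offset": [1,-0.87,0],"yaw": 0,"claw": 0.7}]}}

```text
time: 36.42
ee_pos: [0.4429, 0.1062, 0.1667]
tcp_rot: [-179.9, 0.0, 60.1]
wrist_force: [-0.8, -0.3, -0.9]
opening: 0.0436
grasp_force: 42.2
```

{"fn": "servo_tool", "kwargs": {"rows": [{"offset": [0.5,-0.44,0],"yaw": 0,"claw": 0.7},{"offset": [1,-0.87,0.2],"yaw": 0,"claw": 0.7},{"offset": [1,-0.87,0.2],"yaw": 0,"claw": 0.7}]}}

```text
time: 36.8
ee_pos: [0.4179, 0.2353, 0.1457]
tcp_rot: [-179.9, 0.1, 60.0]
wrist_force: [-0.0, -0.5, -1.3]
opening: 0.0436
grasp_force: 42.2
```

{"fn": "servo_tool", "kwargs": {"rows": [{"offset": [0.2,-0.17,0],"yaw": 0,"claw": 0.7},{"offset": [0.2,-0.17,0.2],"yaw": 0,"claw": 0.7},{"offset": [0.2,-0.17,0.3],"yaw": 0,"claw": 0.7},{"offset": [0.2,-0.17,0.3],"yaw": 0,"claw": 0.7}]}}

```text
time: 37.3
ee_pos: [0.4145, 0.2584, 0.1169]
tcp_rot: [-180.0, 0.1, 59.8]
wrist_force: [-0.5, 0.3, -0.8]
opening: 0.0434
grasp_force: 42.2
```

```bash
python3 - <<'E'
from plan import *
o,p,d=snap('wrist'); print(o['ee_pos'],o['tcp_rot'],o['wrist_force']); X=cloud('wrist',o,d); held(o,X,p)
plan((.413,.260,.0575,60))
E
```

```text
[0.41445881 0.258357   0.11690528] [-1.79956385e+02  1.02887478e-01  5.97797721e+01] [-0.48734783  0.33159266 -0.80586596]
held n 7514 ztop(tool) -0.0199 x [-0.0227  0.0219] y [-0.0274  0.0276]
-> [4.13e-01 2.60e-01 5.75e-02 6.00e+01]
  off [0.003, -0.022, 0.602] yaw -0.0012 rows 2
```

{"fn": "servo_tool", "kwargs": {"rows": [{"offset": [0,-0.02,0.2],"yaw": 0,"claw": 0.7},{"offset": [0,-0.02,0.4],"yaw": 0,"claw": 0.7},{"offset": [0,-0.02,0.5],"yaw": 0,"claw": 0.7},{"offset": [0,-0.02,0.58],"yaw": 0,"claw": 0.7},{"offset": [0,-0.02,0.58],"yaw": 0,"claw": 0.7},{"offset": [0,-0.02,0.58],"yaw": 0,"claw": 0.7}]}}

```text
time: 38.1
ee_pos: [0.4132, 0.2606, 0.0604]
tcp_rot: [180.0, -0.0, 59.8]
wrist_force: [-0.2, 0.4, -1.2]
opening: 0.0436
grasp_force: 42.2
```

{"fn": "servo_tool", "kwargs": {"rows": [{"offset": [0,0,0],"yaw": 0,"claw": 0.3},{"offset": [0,0,0],"yaw": 0,"claw": 0.3},{"offset": [0,0,0],"yaw": 0,"claw": 0.3},{"offset": [0,0,0],"yaw": 0,"claw": 0.3},{"offset": [0,0,-0.3],"yaw": 0,"claw": 0.3},{"offset": [0,0,-0.7],"yaw": 0,"claw": 0.3},{"offset": [0,0,-1],"yaw": 0,"claw": 0.3},{"offset": [0,0,-1],"yaw": 0,"claw": 0.3}]}}

```text
time: 39.1
ee_pos: [0.4138, 0.2611, 0.1622]
tcp_rot: [179.9, -0.2, 59.8]
wrist_force: [-0.9, -1.1, -0.3]
opening: 0.0598
grasp_force: 0.0
```

```bash
python3 - <<'E'
from plan import *
o=get_obs();print(o['ee_pos'],o['tcp_rot'])
octo('wrist',(.413,.26),.075)
octo('scene',(.6815,-.118),.07); octo('top',(.6815,-.118),.07); octo('top',(.485,-.237),.08); octo('top',(.435,-.313),.08)
plan((.680,-.118,.17,63))
E
```

```text
[0.41384414 0.26105712 0.16220074] [179.89135787  -0.21013552  59.843163  ]
wrist 2493 c [412.6 260.2] r 23.6 z 0.0749 [(44.4, 15), (44.9, 12), (44.9, 18)]
scene 235 c [ 681.5 -117.5] r 25.2 z 0.0698 [(45.9, 15), (46.1, 18), (46.3, 12)]
top 131 c [ 682.4 -118. ] r 23.8 z 0.0698 [(44.2, 21), (44.3, 24), (44.6, 18)]
top 142 c [ 485.6 -237.7] r 23.7 z 0.0798 [(43.7, 0), (43.9, 3), (44.2, 42)]
top 145 c [ 434.2 -316.2] r 23.8 z 0.0798 [(44.5, 3), (44.5, 6), (44.6, 0)]
-> [ 0.68  -0.118  0.17  63.   ]
  off [-0.457, 1.0, -0.027] yaw -0.0042 rows 3
  off [-0.473, 1.0, -0.027] yaw -0.0042 rows 3
  off [-0.489, 1.0, -0.028] yaw -0.0042 rows 3
  off [-0.506, 1.0, -0.028] yaw -0.0042 rows 3
  off [-0.09, 0.171, -0.004] yaw -0.0007 rows 1
```

{"fn": "servo_tool", "kwargs": {"rows": [{"offset": [-0.23,0.5,0],"yaw": 0,"claw": 0.25},{"offset": [-0.46,1,0],"yaw": -0.005,"claw": 0.25},{"offset": [-0.46,1,0],"yaw": -0.005,"claw": 0.25}]}}

```text
time: 39.72
ee_pos: [0.4773, 0.1678, 0.1586]
tcp_rot: [-180.0, 0.1, 60.5]
wrist_force: [-0.8, 0.0, -0.6]
opening: 0.0641
grasp_force: 0.0
```

{"fn": "servo_tool", "kwargs": {"rows": [{"offset": [-0.23,0.5,0],"yaw": 0,"claw": 0.25},{"offset": [-0.47,1,0],"yaw": -0.005,"claw": 0.25},{"offset": [-0.47,1,0],"yaw": -0.005,"claw": 0.25}]}}

```text
time: 40.1
ee_pos: [0.5413, 0.0786, 0.1585]
tcp_rot: [-179.9, 0.1, 61.5]
wrist_force: [-1.1, -0.6, -0.5]
opening: 0.0641
grasp_force: 0.0
```

{"fn": "servo_tool", "kwargs": {"rows": [{"offset": [-0.23,0.5,0],"yaw": 0,"claw": 0.25},{"offset": [-0.49,1,0],"yaw": -0.005,"claw": 0.25},{"offset": [-0.49,1,0],"yaw": -0.005,"claw": 0.25}]}}

```text
time: 40.48
ee_pos: [0.6058, -0.0113, 0.1584]
tcp_rot: [-179.9, 0.0, 62.4]
wrist_force: [-0.6, 0.2, -0.6]
opening: 0.0647
grasp_force: 0.0
```

{"fn": "servo_tool", "kwargs": {"rows": [{"offset": [-0.25,0.5,0],"yaw": 0,"claw": 0.25},{"offset": [-0.51,1,0],"yaw": -0.008,"claw": 0.25},{"offset": [-0.51,1,0],"yaw": -0.008,"claw": 0.25},{"offset": [-0.51,1,0],"yaw": -0.008,"claw": 0.25}]}}

```text
time: 40.98
ee_pos: [0.6699, -0.0996, 0.1593]
tcp_rot: [-179.9, -0.0, 64.0]
wrist_force: [-0.6, 0.8, 0.0]
opening: 0.064
grasp_force: 0.0
```

```bash
python3 - <<'E'
from plan import *
o=get_obs();print(o['ee_pos'],o['tcp_rot'])
c=octo('wrist',(.680,-.118))
plan((*c,.048,64))
E
```

```text
[ 0.66985987 -0.09964706  0.15933132] [-1.79909971e+02 -3.27317051e-03  6.40210783e+01]
wrist 2325 c [ 679.4 -118. ] r 23.9 z 0.0689 [(44.5, 21), (44.9, 18), (45.0, 24)]
-> [ 6.79355164e-01 -1.18034164e-01  4.80000000e-02  6.40000000e+01]
  off [-0.112, 0.149, 1.0] yaw 0.0003 rows 3
  off [-0.013, 0.018, 0.119] yaw 0.0 rows 1
```

{"fn": "servo_tool", "kwargs": {"rows": [{"offset": [-0.127,0.165,0.1],"yaw": 0,"claw": 0.25},{"offset": [-0.127,0.165,0.3],"yaw": 0,"claw": 0.25},{"offset": [-0.127,0.165,0.6],"yaw": 0,"claw": 0.25},{"offset": [-0.127,0.165,1],"yaw": 0,"claw": 0.25},{"offset": [-0.127,0.165,1],"yaw": 0,"claw": 0.25}]}}

```text
time: 41.65
ee_pos: [0.6776, -0.1194, 0.0563]
tcp_rot: [-179.7, 0.1, 64.0]
wrist_force: [-0.4, -0.2, 0.1]
opening: 0.0642
grasp_force: 0.0
```

{"fn": "servo_tool", "kwargs": {"rows": [{"offset": [0,0,0.11],"yaw": 0,"claw": 0.25},{"offset": [0,0,0.11],"yaw": 0,"claw": 0.25},{"offset": [0,0,0.11],"yaw": 0,"claw": 0.35},{"offset": [0,0,0.11],"yaw": 0,"claw": 0.6},{"offset": [0,0,0.11],"yaw": 0,"claw": 0.7},{"offset": [0,0,0.11],"yaw": 0,"claw": 0.7},{"offset": [0,0,0.11],"yaw": 0,"claw": 0.7}], "squeeze": 40}}

```text
time: 42.52
ee_pos: [0.6802, -0.1201, 0.05]
tcp_rot: [179.9, -0.0, 64.0]
wrist_force: [0.2, 0.1, 6.4]
opening: 0.0441
grasp_force: 41.8
```

{"fn": "servo_tool", "kwargs": {"rows": [{"offset": [0,0,-0.3],"yaw": 0,"claw": 0.7},{"offset": [0,0,-0.7],"yaw": 0,"claw": 0.7},{"offset": [0,0,-1],"yaw": 0,"claw": 0.7},{"offset": [0,0,-1],"yaw": 0,"claw": 0.7}]}}

```text
time: 43.02
ee_pos: [0.6808, -0.1203, 0.1514]
tcp_rot: [179.8, -0.1, 64.0]
wrist_force: [-0.0, 0.1, -1.8]
opening: 0.0435
grasp_force: 41.4
```

```bash
python3 - <<'E'
from plan import *
o,p,d=snap('wrist'); print(o['ee_pos'],o['tcp_rot']); X=cloud('wrist',o,d); held(o,X,p)
plan((.470,-.0267,.165,64))
E
```

```text
[ 0.68077063 -0.12026427  0.15140478] [ 1.79766343e+02 -6.55288018e-02  6.39814244e+01]
held n 8203 ztop(tool) -0.0194 x [-0.0212  0.0243] y [-0.0281  0.0279]
-> [ 4.70e-01 -2.67e-02  1.65e-01  6.40e+01]
  off [-0.036, -1.0, -0.069] yaw -0.0 rows 3
  off [-0.035, -1.0, -0.07] yaw -0.0001 rows 3
  off [-0.01, -0.298, -0.02] yaw -0.0 rows 1
```

{"fn": "servo_tool", "kwargs": {"rows": [{"offset": [-0.02,-0.5,-0.1],"yaw": 0,"claw": 0.7},{"offset": [-0.04,-1,-0.15],"yaw": 0,"claw": 0.7},{"offset": [-0.04,-1,-0.15],"yaw": 0,"claw": 0.7}]}}

```text
time: 43.45
ee_pos: [0.5848, -0.0786, 0.1622]
tcp_rot: [-179.8, 0.1, 64.0]
wrist_force: [0.5, -0.7, -1.5]
opening: 0.0436
grasp_force: 42.1
```

{"fn": "servo_tool", "kwargs": {"rows": [{"offset": [-0.02,-0.5,0],"yaw": 0,"claw": 0.7},{"offset": [-0.04,-1,0],"yaw": 0,"claw": 0.7},{"offset": [-0.04,-1,0],"yaw": 0,"claw": 0.7}]}}

```text
time: 43.82
ee_pos: [0.4941, -0.0387, 0.1625]
tcp_rot: [-179.9, 0.0, 64.0]
wrist_force: [1.9, 0.3, -1.0]
opening: 0.0433
grasp_force: 42.6
```

{"fn": "servo_tool", "kwargs": {"rows": [{"offset": [-0.03,-0.2,0],"yaw": 0,"claw": 0.7},{"offset": [-0.03,-0.3,0],"yaw": 0,"claw": 0.7},{"offset": [-0.03,-0.3,0],"yaw": 0,"claw": 0.7},{"offset": [-0.03,-0.3,0],"yaw": 0,"claw": 0.7},{"offset": [-0.03,-0.3,0],"yaw": 0,"claw": 0.7}]}}

```text
time: 44.45
ee_pos: [0.4687, -0.0292, 0.1636]
tcp_rot: [-180.0, 0.0, 64.0]
wrist_force: [0.4, -0.7, -1.5]
opening: 0.0438
grasp_force: 42.5
```

```bash
python3 - <<'E'
from plan import *
plan((.469,-.0286,.165,64))
E
```

```text
-> [ 4.69e-01 -2.86e-02  1.65e-01  6.40e+01]
  off [0.007, 0.0, -0.014] yaw -0.0002 rows 1
```

{"fn": "servo_tool", "kwargs": {"rows": [{"offset": [0.007,0.002,0.05],"yaw": 0,"claw": 0.7},{"offset": [0.007,0.002,0.15],"yaw": 0,"claw": 0.7},{"offset": [0.007,0.002,0.25],"yaw": 0,"claw": 0.7},{"offset": [0.007,0.002,0.35],"yaw": 0,"claw": 0.7},{"offset": [0.007,0.002,0.43],"yaw": 0,"claw": 0.7},{"offset": [0.007,0.002,0.43],"yaw": 0,"claw": 0.7}]}}

```text
time: 45.2
ee_pos: [0.4683, -0.0285, 0.12]
tcp_rot: [-179.9, 0.0, 64.0]
wrist_force: [0.1, 0.5, -1.2]
opening: 0.0438
grasp_force: 42.5
```

{"fn": "servo_tool", "kwargs": {"rows": [{"offset": [0,0,0.04],"yaw": 0,"claw": 0.7},{"offset": [0,0,0.08],"yaw": 0,"claw": 0.7},{"offset": [0,0,0.12],"yaw": 0,"claw": 0.7},{"offset": [0,0,0.12],"yaw": 0,"claw": 0.7}], "squeeze": 25}}

```text
time: 45.7
ee_pos: [0.4693, -0.0288, 0.1109]
tcp_rot: [179.8, -0.0, 64.0]
wrist_force: [-4.9, -0.6, 15.5]
opening: 0.0438
grasp_force: 44.2
```

Sleeve 4 stopped at the same height (15 N), so it is also bad and goes to the tray.

{"fn": "servo_tool", "kwargs": {"rows": [{"offset": [0,0,-0.1],"yaw": 0,"claw": 0.7},{"offset": [0,0,-0.3],"yaw": 0,"claw": 0.7},{"offset": [0,0,-0.6],"yaw": 0,"claw": 0.7},{"offset": [0,0,-0.6],"yaw": 0,"claw": 0.7},{"offset": [0,0,-0.6],"yaw": 0,"claw": 0.7}], "squeeze": 40}}

```text
time: 46.32
ee_pos: [0.4685, -0.0285, 0.1679]
tcp_rot: [-180.0, 0.0, 64.0]
wrist_force: [0.0, 0.1, -2.8]
opening: 0.0437
grasp_force: 42.7
```

```bash
python3 - <<'E'
from plan import *
o,p,d=snap('wrist'); print(o['ee_pos'],o['tcp_rot'],o['wrist_force']); X=cloud('wrist',o,d); held(o,X,p)
octo('top',(.415,.26),.076,save='t2.png')
plan((.489,.344,.155,64))
E
```

```text
[ 0.46852505 -0.02848195  0.16790411] [-1.79956130e+02  1.67742754e-02  6.39875557e+01] [ 0.04422784  0.08369423 -2.79194435]
held n 8325 ztop(tool) -0.0194 x [-0.0211  0.0244] y [-0.028  0.028]
top 141 c [413.5 259.7] r 24.1 z 0.076 [(44.1, 15), (44.2, 12), (44.3, 18)]
-> [ 0.489  0.344  0.155 64.   ]
  off [1.0, -0.421, 0.036] yaw -0.0 rows 3
  off [1.0, -0.421, 0.037] yaw -0.0 rows 3
  off [1.0, -0.42, 0.036] yaw -0.0001 rows 3
  off [0.439, -0.185, 0.016] yaw 0.0 rows 1
```

{"fn": "servo_tool", "kwargs": {"rows": [{"offset": [0.5,-0.21,0],"yaw": 0,"claw": 0.7},{"offset": [1,-0.42,0],"yaw": 0,"claw": 0.7},{"offset": [1,-0.42,0],"yaw": 0,"claw": 0.7}]}}

```text
time: 46.8
ee_pos: [0.4743, 0.0825, 0.1676]
tcp_rot: [-179.9, 0.0, 64.2]
wrist_force: [-0.1, -0.1, -2.7]
opening: 0.0436
grasp_force: 42.6
```

{"fn": "servo_tool", "kwargs": {"rows": [{"offset": [0.5,-0.21,0],"yaw": 0,"claw": 0.7},{"offset": [1,-0.42,0],"yaw": 0,"claw": 0.7},{"offset": [1,-0.42,0],"yaw": 0,"claw": 0.7}]}}

```text
time: 47.18
ee_pos: [0.4806, 0.19, 0.1676]
tcp_rot: [-179.9, 0.1, 64.2]
wrist_force: [-1.1, -0.0, -0.5]
opening: 0.0436
grasp_force: 42.6
```

{"fn": "servo_tool", "kwargs": {"rows": [{"offset": [0.5,-0.21,0],"yaw": 0,"claw": 0.7},{"offset": [1,-0.42,0],"yaw": 0,"claw": 0.7},{"offset": [1,-0.42,0],"yaw": 0,"claw": 0.7}]}}

```text
time: 47.55
ee_pos: [0.487, 0.2976, 0.1675]
tcp_rot: [-179.9, 0.1, 64.1]
wrist_force: [0.1, -1.1, -1.3]
opening: 0.0436
grasp_force: 42.5
```

{"fn": "servo_tool", "kwargs": {"rows": [{"offset": [0.3,-0.13,0],"yaw": 0,"claw": 0.7},{"offset": [0.44,-0.19,0.1],"yaw": 0,"claw": 0.7},{"offset": [0.44,-0.19,0.3],"yaw": 0,"claw": 0.7},{"offset": [0.44,-0.19,0.45],"yaw": 0,"claw": 0.7},{"offset": [0.44,-0.19,0.45],"yaw": 0,"claw": 0.7},{"offset": [0.44,-0.19,0.45],"yaw": 0,"claw": 0.7}]}}

```text
time: 48.3
ee_pos: [0.4896, 0.3438, 0.1244]
tcp_rot: [180.0, -0.0, 64.0]
wrist_force: [0.7, -0.4, -1.2]
opening: 0.0433
grasp_force: 42.6
```

```bash
python3 - <<'E'
from plan import *
o,p,d=snap('wrist'); print(o['ee_pos'],o['tcp_rot'],o['wrist_force']); X=cloud('wrist',o,d); held(o,X,p); octo('wrist',(.4126,.2602),.075)
plan((.489,.343,.058,64))
E
```

```text
[0.48956054 0.34381357 0.12435009] [ 1.79979321e+02 -2.53952130e-02  6.39507750e+01] [ 0.67575375 -0.41366521 -1.15534656]
held n 8219 ztop(tool) -0.0194 x [-0.0218  0.0245] y [-0.0281  0.0278]
wrist 212 c [426.1 275.6] r 11.2 z 0.0709 [(15.0, 3), (15.1, 6), (15.1, 9)]
-> [4.89e-01 3.43e-01 5.80e-02 6.40e+01]
  off [-0.014, -0.001, 0.668] yaw -0.0002 rows 2
```

{"fn": "servo_tool", "kwargs": {"rows": [{"offset": [-0.01,0,0.2],"yaw": 0,"claw": 0.7},{"offset": [-0.01,0,0.4],"yaw": 0,"claw": 0.7},{"offset": [-0.01,0,0.55],"yaw": 0,"claw": 0.7},{"offset": [-0.01,0,0.66],"yaw": 0,"claw": 0.7},{"offset": [-0.01,0,0.66],"yaw": 0,"claw": 0.7},{"offset": [-0.01,0,0.66],"yaw": 0,"claw": 0.7}]}}

```text
time: 49.15
ee_pos: [0.4891, 0.3435, 0.0585]
tcp_rot: [180.0, -0.0, 64.0]
wrist_force: [-0.3, -0.0, -1.4]
opening: 0.0434
grasp_force: 42.6
```

{"fn": "servo_tool", "kwargs": {"rows": [{"offset": [0,0,0],"yaw": 0,"claw": 0.3},{"offset": [0,0,0],"yaw": 0,"claw": 0.3},{"offset": [0,0,0],"yaw": 0,"claw": 0.3},{"offset": [0,0,0],"yaw": 0,"claw": 0.3},{"offset": [0,0,-0.3],"yaw": 0,"claw": 0.3},{"offset": [0,0,-0.7],"yaw": 0,"claw": 0.3},{"offset": [0,0,-1],"yaw": 0,"claw": 0.3},{"offset": [0,0,-1],"yaw": 0,"claw": 0.3}]}}

```text
time: 50.15
ee_pos: [0.4898, 0.344, 0.1606]
tcp_rot: [179.9, -0.2, 64.0]
wrist_force: [0.5, -0.3, -0.7]
opening: 0.0596
grasp_force: 0.0
```

{"fn": "servo_tool", "kwargs": {"rows": [{"offset": [0,0,-0.4],"yaw": 0,"claw": 0.3},{"offset": [0,0,-0.9],"yaw": 0,"claw": 0.3},{"offset": [0,0,-0.9],"yaw": 0,"claw": 0.3},{"offset": [0,0,-0.9],"yaw": 0,"claw": 0.3}]}}

```text
time: 50.65
ee_pos: [0.4888, 0.3433, 0.2465]
tcp_rot: [-180.0, 0.1, 64.0]
wrist_force: [-0.3, 0.3, -0.7]
opening: 0.06
grasp_force: 0.0
```

```bash
python3 - <<'E'
from plan import *
octo('wrist',(.489,.344),.075); octo('wrist',(.4126,.2602),.075)
def br(n):
    o,p,d=snap(n); X=cloud(n,o,d); print(n,o['ee_pos'],o['q'])
    m=(np.hypot(X[...,0]-.637,X[...,1]-.268)<.07)&(X[...,2]>.112)&(X[...,2]<.23); Q=X[m]
    for z in np.arange(.12,.22,.01):
        q=Q[np.abs(Q[:,2]-z)<.005]
        if len(q): print('  ',round(z,2),len(q),np.round(q.mean(0)*1000,1),np.round(np.ptp(q,axis=0)*1000,1))
br('wrist'); br('top')
E
```

```text
wrist 1343 c [489.4 345.1] r 23.7 z 0.075 [(44.2, 21), (44.5, 18), (44.9, 24)]
wrist 1094 c [412.9 260.4] r 23.8 z 0.0748 [(44.3, 15), (44.6, 18), (44.7, 12)]
wrist [0.48848047 0.34304052 0.24581894] [ 3.50792228e+01  1.15933613e+01  1.66389813e+01  9.52059219e+01
 -8.43737248e-04  1.51098298e+02]
   0.12 165 [646.  272.  120.2] [11.3 10.7  9.8]
   0.13 172 [647.4 271.7 130.1] [12.2 10.4  9.9]
   0.14 195 [648.9 271.5 139.9] [10.9 11.6  9.9]
   0.15 228 [650.1 271.3 150.2] [12.1 11.1 10. ]
   0.16 227 [651.6 271.3 159.7] [10.  11.4  9.9]
   0.17 103 [650.4 270.7 168.1] [ 6.9 11.1  6.6]
top [0.48848199 0.34304572 0.24600056] [ 3.50791908e+01  1.15876806e+01  1.66526495e+01  9.52150564e+01
 -3.55860512e-05  1.51099597e+02]
   0.12 4 [649.1 263.2 120.1] [7.  4.3 7.9]
   0.13 8 [649.2 264.6 129.6] [7.1 6.8 8.8]
   0.14 7 [650.2 266.5 139.9] [6.7 8.5 8.4]
   0.15 4 [652.4 264.9 148.4] [6.9 6.8 8.6]
   0.16 7 [653.4 263.8 158.2] [4.8 8.6 9.5]
   0.17 7 [655.  263.3 170.3] [8.1 7.7 3.9]
   0.18 6 [654.9 263.7 180.5] [5.5 7.1 6.2]
   0.19 11 [657.3 263.8 191.1] [13.5 14.6  9.2]
   0.2 17 [659.4 263.9 200.4] [11.9 12.5  9.6]
   0.21 10 [661.7 265.1 209. ] [7.  7.6 8.4]
```

All four sleeves are placed: tray ones at (.489,.345) and (.413,.260), both upright. Next is the brush. I rise, turn to yaw 180 so the jaws close along y, and stop short to measure.

{"fn": "servo_tool", "kwargs": {"rows": [{"offset": [0,0,-0.3],"yaw": -0.055,"claw": 0.3},{"offset": [0,0,-0.5],"yaw": -0.11,"claw": 0.3},{"offset": [0,0,-0.5],"yaw": -0.165,"claw": 0.3},{"offset": [0,0,-0.5],"yaw": -0.22,"claw": 0.3},{"offset": [0,0,-0.5],"yaw": -0.275,"claw": 0.3},{"offset": [0,0,-0.5],"yaw": -0.33,"claw": 0.3},{"offset": [0,0,-0.5],"yaw": -0.385,"claw": 0.3},{"offset": [0,0,-0.5],"yaw": -0.44,"claw": 0.3},{"offset": [0,0,-0.5],"yaw": -0.495,"claw": 0.3},{"offset": [0,0,-0.5],"yaw": -0.55,"claw": 0.3},{"offset": [0,0,-0.5],"yaw": -0.605,"claw": 0.3},{"offset": [0,0,-0.5],"yaw": -0.645,"claw": 0.3}]}}

```text
time: 52.35
ee_pos: [0.4887, 0.3432, 0.2969]
tcp_rot: [-180.0, -0.1, -179.6]
wrist_force: [-0.1, -0.0, 0.1]
opening: 0.0599
grasp_force: 0.0
```

```bash
python3 - <<'E'
from plan import *
plan((.654,.268,.30,180),(.654,.268,.168,180))
E
```

```text
-> [  0.654   0.268   0.3   180.   ]
  off [-1.0, -0.463, -0.019] yaw 0.0012 rows 3
  off [-0.649, -0.297, -0.012] yaw 0.0008 rows 2
-> [6.54e-01 2.68e-01 1.68e-01 1.80e+02]
  off [-0.0, -0.0, 1.0] yaw 0.0 rows 3
  off [-0.0, -0.0, 0.32] yaw 0.0 rows 1
```

{"fn": "servo_tool", "kwargs": {"rows": [{"offset": [-0.5,-0.23,0],"yaw": 0,"claw": 0.3},{"offset": [-1,-0.46,0],"yaw": 0.002,"claw": 0.3},{"offset": [-1,-0.46,0],"yaw": 0.002,"claw": 0.3},{"offset": [-1,-0.46,0],"yaw": 0.002,"claw": 0.3}]}}

```text
time: 52.85
ee_pos: [0.5888, 0.2973, 0.2969]
tcp_rot: [-180.0, -0.1, 179.7]
wrist_force: [-0.4, 0.4, 0.9]
opening: 0.0596
grasp_force: 0.0
```

```bash
cat >> plan.py <<'E'
def br(n,c=(.65,.268),rad=.07,zs=np.arange(.12,.22,.01),save=None,zmin=.112,zmax=.23):
    o,p,d=snap(n,save); X=cloud(n,o,d); print(n,o['ee_pos'].round(4),o['tcp_rot'].round(1))
    m=(np.hypot(X[...,0]-c[0],X[...,1]-c[1])<rad)&(X[...,2]>zmin)&(X[...,2]<zmax); Q=X[m]
    for z in zs:
        q=Q[np.abs(Q[:,2]-z)<.005]
        if len(q): print('  ',round(z,2),len(q),np.round((q[:,:2].min(0)+q[:,:2].max(0))*500,1),np.round(np.ptp(q,axis=0)*1000,1))
E
python3 - <<'E'
from plan import *
br('wrist',save='w3.png'); plan((.654,.268,.30,180))
E
```

```text
wrist [0.5888 0.2973 0.2969] [-1.800e+02 -1.000e-01  1.797e+02]
   0.12 63 [646.6 268.7] [ 6.4 11.1  9.8]
   0.13 71 [647.9 268.6] [ 7.2 11.3  9.8]
   0.14 81 [649.4 268.5] [ 7.8 11.   9.6]
   0.15 85 [650.5 268.2] [ 6.9 11.6  9.7]
   0.16 91 [652.1 268. ] [ 7.2 11.2  9.9]
   0.17 105 [653.1 268. ] [ 7.5 13.4  9.9]
   0.18 113 [654.2 267.9] [ 9.5 13.4  9.8]
   0.19 185 [655.4 267.4] [10.6 15.9  9.9]
   0.2 206 [657.7 267.7] [11.6 13.2  9.9]
   0.21 133 [659.  267.6] [8.7 8.8 9.5]
-> [  0.654   0.268   0.3   180.   ]
  off [-0.658, -0.294, -0.025] yaw -0.0014 rows 2
```

View pics/w3.png

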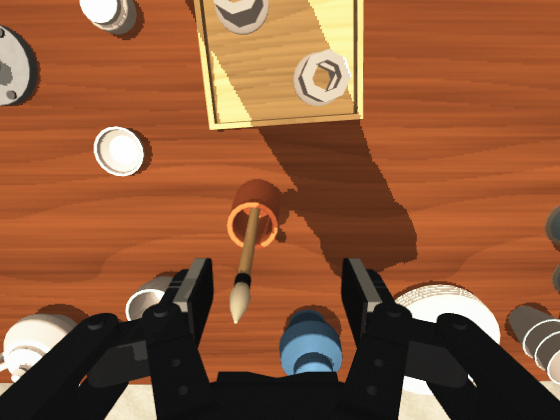

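The image shows the brush leaning toward +x out of the pot at (252,225), with its tip at (238,315). The tray sleeves stand upright. I now move over the brush and descend.

{"fn": "servo_tool", "kwargs": {"rows": [{"offset": [-0.3,-0.15,0],"yaw": 0,"claw": 0.3},{"offset": [-0.655,-0.294,0],"yaw": -0.001,"claw": 0.3},{"offset": [-0.655,-0.294,0],"yaw": -0.001,"claw": 0.3},{"offset": [-0.655,-0.294,0.3],"yaw": -0.001,"claw": 0.3},{"offset": [-0.655,-0.294,0.6],"yaw": -0.001,"claw": 0.3},{"offset": [-0.655,-0.294,0.9],"yaw": -0.001,"claw": 0.3},{"offset": [-0.655,-0.294,0.9],"yaw": -0.001,"claw": 0.3},{"offset": [-0.655,-0.294,0.9],"yaw": -0.001,"claw": 0.3}]}}

```text
time: 53.9
ee_pos: [0.6538, 0.2684, 0.21]
tcp_rot: [180.0, 0.1, 180.0]
wrist_force: [0.8, -0.1, 0.0]
opening: 0.0598
grasp_force: 0.0
```

```bash
python3 - <<'E'
from plan import *
br('wrist'); plan((.6545,.268,.168,180))
E
```

```text
wrist [0.6538 0.2684 0.21  ] [1.8e+02 1.0e-01 1.8e+02]
   0.12 113 [645.5 268.8] [ 5.2 10.8  9.9]
   0.13 127 [647.2 268.4] [ 5.8 11.   9.8]
   0.14 144 [648.8 268.1] [ 6.1 11.  10. ]
   0.15 167 [650.8 268.4] [ 7.4 11.3  9.9]
   0.16 187 [651.7 268.1] [ 7.  11.3  9.9]
   0.17 224 [652.7 267.9] [ 6.9 13.4  9.9]
   0.18 236 [653.5 267.8] [ 7.  13.4  9.9]
   0.19 564 [653.9 269. ] [20.7 70.5 10. ]
   0.2 1516 [653.6 268.7] [22.6 86.8 10. ]
   0.21 1646 [654.  268.5] [23.6 87.  10. ]
-> [6.545e-01 2.680e-01 1.680e-01 1.800e+02]
  off [-0.003, -0.004, 0.422] yaw -0.0003 rows 1
```

{"fn": "servo_tool", "kwargs": {"rows": [{"offset": [-0.003,-0.003,0.2],"yaw": 0,"claw": 0.3},{"offset": [-0.003,-0.003,0.42],"yaw": 0,"claw": 0.3},{"offset": [-0.003,-0.003,0.42],"yaw": 0,"claw": 0.3},{"offset": [-0.003,-0.003,0.42],"yaw": 0,"claw": 0.5},{"offset": [-0.003,-0.003,0.42],"yaw": 0,"claw": 0.75},{"offset": [-0.003,-0.003,0.42],"yaw": 0,"claw": 1},{"offset": [-0.003,-0.003,0.42],"yaw": 0,"claw": 1},{"offset": [-0.003,-0.003,0.42],"yaw": 0,"claw": 1},{"offset": [-0.003,-0.003,0.42],"yaw": 0,"claw": 1}], "squeeze": 25}}

```text
time: 55.08
ee_pos: [0.6549, 0.2676, 0.1668]
tcp_rot: [180.0, 0.1, 179.9]
wrist_force: [0.5, 0.7, 6.3]
opening: 0.0139
grasp_force: 24.5
```

{"fn": "servo_tool", "kwargs": {"rows": [{"offset": [0,0,-0.2],"yaw": 0,"claw": 1},{"offset": [0,0,-0.5],"yaw": 0,"claw": 1},{"offset": [0,0,-0.8],"yaw": 0,"claw": 1},{"offset": [0,0,-1],"yaw": 0,"claw": 1},{"offset": [0,0,-1],"yaw": 0,"claw": 1}]}}

```text
time: 55.7
ee_pos: [0.655, 0.2676, 0.267]
tcp_rot: [180.0, 0.1, 179.9]
wrist_force: [0.1, 1.1, -0.5]
opening: 0.0136
grasp_force: 24.3
```

{"fn": "servo_tool", "kwargs": {"rows": [{"offset": [0,0,-0.2],"yaw": 0,"claw": 1},{"offset": [0,0,-0.3],"yaw": 0,"claw": 1},{"offset": [0,0,-0.3],"yaw": 0,"claw": 1}]}}

```text
time: 56.08
ee_pos: [0.6547, 0.2675, 0.295]
tcp_rot: [-180.0, -0.0, 179.9]
wrist_force: [-0.1, -0.1, -0.8]
opening: 0.0138
grasp_force: 24.4
```

```bash
python3 - <<'E'
from plan import *
cv=cv2
o,p,d=snap('wrist'); o2,p2,d2=snap('scene')
cv2.imwrite('pics/c4.png',np.hstack([p[:,100:420],p2[60:260,300:460].repeat(2,0).repeat(2,1)[:400,:320] if 0 else cv2.resize(p2[60:270,300:460],(320,420))])[:,:,::-1])
X=cloud('scene',o2,d2); m=(np.hypot(X[...,0]-.645,X[...,1]-.268)<.05)&(X[...,2]>.108)&(X[...,2]<.24)
Q=X[m]
for z in np.arange(.11,.24,.015):
    q=Q[np.abs(Q[:,2]-z)<.0075]
    if len(q): print(round(z,3),len(q),(q.mean(0)*1000).round(1))
print(o['ee_pos'],o['opening'])
E
```

```text
0.14 10 [638.2 265.1 144.5]
0.155 24 [639.1 265.  155.3]
0.17 26 [641.2 264.5 170.8]
0.185 23 [643.7 264.7 185.4]
0.2 30 [645.2 264.7 200.3]
0.215 25 [647.1 264.9 215.3]
0.23 31 [649.6 265.  230.2]
[0.65471594 0.26750607 0.29499868] 0.01378322728463896
```

View pics/c4.png

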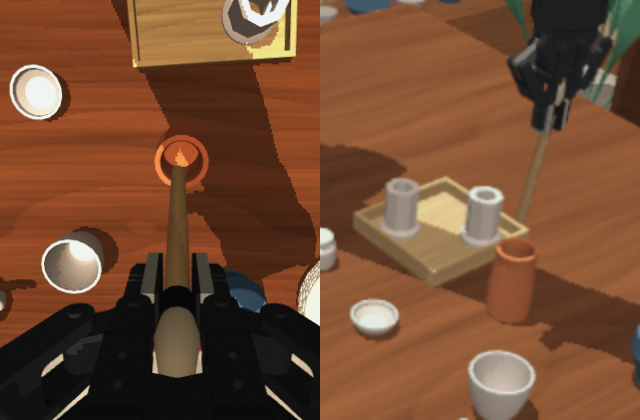

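The brush is out of the pot and held at the ferrule, its foot about 156 mm below the grip and leaning back. I carry it to the clear area at y≈0.

{"fn": "servo_tool", "kwargs": {"rows": [{"offset": [0.1,-0.3,0],"yaw": 0,"claw": 1},{"offset": [0.22,-0.6,0],"yaw": 0,"claw": 1},{"offset": [0.32,-0.86,0],"yaw": 0,"claw": 1},{"offset": [0.32,-0.86,0],"yaw": 0,"claw": 1}]}}

```text
time: 56.68
ee_pos: [0.6218, 0.1799, 0.2956]
tcp_rot: [-180.0, -0.0, 179.8]
wrist_force: [0.4, -0.1, -1.3]
opening: 0.014
grasp_force: 24.4
```

{"fn": "servo_tool", "kwargs": {"rows": [{"offset": [0.1,-0.3,0.1],"yaw": 0,"claw": 1},{"offset": [0.22,-0.6,0.2],"yaw": 0,"claw": 1},{"offset": [0.32,-0.86,0.3],"yaw": 0,"claw": 1},{"offset": [0.32,-0.86,0.3],"yaw": 0,"claw": 1}]}}

```text
time: 57.18
ee_pos: [0.5898, 0.0948, 0.2646]
tcp_rot: [-180.0, -0.1, 179.8]
wrist_force: [-0.4, 0.1, -0.5]
opening: 0.0138
grasp_force: 24.5
```

{"fn": "servo_tool", "kwargs": {"rows": [{"offset": [0.1,-0.3,0.1],"yaw": 0,"claw": 1},{"offset": [0.22,-0.6,0.2],"yaw": 0,"claw": 1},{"offset": [0.32,-0.86,0.3],"yaw": 0,"claw": 1},{"offset": [0.32,-0.86,0.3],"yaw": 0,"claw": 1},{"offset": [0.32,-0.86,0.3],"yaw": 0,"claw": 1}]}}

```text
time: 57.8
ee_pos: [0.5588, 0.0106, 0.2359]
tcp_rot: [180.0, 0.0, 179.9]
wrist_force: [-0.1, 0.9, -0.3]
opening: 0.0138
grasp_force: 24.5
```

```bash
cat >> plan.py <<'E'
def brline(n,c,rad,zmin,zmax,save=None):
    o,p,d=snap(n,save); X=cloud(n,o,d); hsv=cv2.cvtColor(p,cv2.COLOR_RGB2HSV)
    print(n,o['ee_pos'].round(4),o['tcp_rot'].round(1),o['opening'])
    m=(np.hypot(X[...,0]-c[0],X[...,1]-c[1])<rad)&(X[...,2]>zmin)&(X[...,2]<zmax); return o,X,m,hsv
E
python3 - <<'E'
from plan import *
o,X,m,h=brline('scene',(.545,.01),.05,.01,.2); Q=X[m]
for z in np.arange(.02,.2,.02):
    q=Q[np.abs(Q[:,2]-z)<.01]
    if len(q): print(round(z,3),len(q),(q.mean(0)*1000).round(1))
print(Q[:,2].min())
E
```

```text
scene [0.5588 0.0106 0.2359] [180.    0.  179.9] 0.013777873582183454
0.02 58 [508.1 -11.7  15.7]
0.08 11 [543.4  11.3  86.2]
0.1 30 [545.4  10.5  99.9]
0.12 31 [548.2  10.3 119.8]
0.14 32 [550.7   9.9 139.7]
0.16 37 [553.4  10.3 159.9]
0.18 34 [556.2   9.8 181. ]
0.010441657332693532
```

{"fn": "servo_tool", "kwargs": {"rows": [{"offset": [0,0,0.3],"yaw": 0,"claw": 1},{"offset": [0,0,0.6],"yaw": 0,"claw": 1},{"offset": [0,0,0.78],"yaw": 0,"claw": 1},{"offset": [0,0,0.78],"yaw": 0,"claw": 1},{"offset": [0,0,0.78],"yaw": 0,"claw": 1}]}}

```text
time: 58.48
ee_pos: [0.5586, 0.0099, 0.1589]
tcp_rot: [180.0, 0.1, 179.9]
wrist_force: [0.5, 0.3, -0.9]
opening: 0.0138
grasp_force: 24.5
```

{"fn": "servo_tool", "kwargs": {"rows": [{"offset": [-0.1,0,0.03],"yaw": 0,"claw": 1},{"offset": [-0.19,0,0.05],"yaw": 0,"claw": 1},{"offset": [-0.28,0,0.075],"yaw": 0,"claw": 1},{"offset": [-0.37,0,0.103],"yaw": 0,"claw": 1},{"offset": [-0.37,0,0.103],"yaw": 0,"claw": 1}]}}

```text
time: 59.1
ee_pos: [0.5973, 0.0098, 0.1491]
tcp_rot: [180.0, 0.2, 179.9]
wrist_force: [2.0, 1.4, 9.1]
opening: 0.0132
grasp_force: 24.3
```

```bash
python3 - <<'E'
from plan import *
o,X,m,h=brline('scene',(.565,.01),.06,.022,.13,save='s3.png'); Q=X[m]
for z in np.arange(.02,.13,.02):
    q=Q[np.abs(Q[:,2]-z)<.01]
    if len(q): print(round(z,3),len(q),(q.mean(0)*1000).round(1))
E
```

```text
scene [0.5973 0.0098 0.1491] [180.    0.2 179.9] 0.013229644930670883
0.02 12 [560.1   6.8  26.1]
0.04 22 [568.1   8.9  40.6]
0.06 24 [574.5   8.7  59.4]
0.08 29 [581.1   9.1  79.7]
0.1 29 [587.5   8.3 101.4]
0.12 17 [597.4  11.8 122.3]
```

{"fn": "servo_tool", "kwargs": {"rows": [{"offset": [-0.12,0,0.03],"yaw": 0,"claw": 1},{"offset": [-0.24,0,0.065],"yaw": 0,"claw": 1},{"offset": [-0.35,0,0.11],"yaw": 0,"claw": 1},{"offset": [-0.46,0,0.18],"yaw": 0,"claw": 1},{"offset": [-0.57,0,0.26],"yaw": 0,"claw": 1},{"offset": [-0.67,0,0.35],"yaw": 0,"claw": 1},{"offset": [-0.76,0,0.44],"yaw": 0,"claw": 1},{"offset": [-0.76,0,0.44],"yaw": 0,"claw": 1}]}}

```text
time: 60.15
ee_pos: [0.6711, 0.0095, 0.1019]
tcp_rot: [180.0, -0.1, 179.9]
wrist_force: [0.4, -0.6, 1.7]
opening: 0.0135
grasp_force: 24.4
```

```bash
python3 - <<'E'
from plan import *
o,X,m,h=brline('scene',(.61,.01),.09,.012,.13,save='s4.png'); Q=X[m]; Q=Q[Q[:,0]>.53]
for z in np.arange(.02,.13,.02):
    q=Q[np.abs(Q[:,2]-z)<.01]
    if len(q): print(round(z,3),len(q),(q.mean(0)*1000).round(1))
E
```

```text
scene [0.6711 0.0095 0.1019] [ 1.800e+02 -1.000e-01  1.799e+02] 0.013493573609109228
0.02 30 [574.9  18.5  20.2]
0.04 23 [594.9   6.2  40.3]
0.06 32 [619.6   6.3  59.4]
0.08 44 [669.7   8.8  83.3]
0.1 84 [6.781e+02 4.000e-01 1.002e+02]
0.12 164 [682.    8.9 121.5]
```

{"fn": "servo_tool", "kwargs": {"rows": [{"offset": [-0.08,0,0.09],"yaw": 0,"claw": 1},{"offset": [-0.14,0,0.18],"yaw": 0,"claw": 1},{"offset": [-0.2,0,0.3],"yaw": 0,"claw": 1},{"offset": [-0.26,0,0.42],"yaw": 0,"claw": 1},{"offset": [-0.29,0,0.54],"yaw": 0,"claw": 1},{"offset": [-0.32,0,0.65],"yaw": 0,"claw": 1},{"offset": [-0.32,0,0.65],"yaw": 0,"claw": 1}]}}

```text
time: 61.08
ee_pos: [0.7024, 0.0094, 0.0369]
tcp_rot: [-180.0, -0.1, 179.9]
wrist_force: [-1.1, -0.5, 0.7]
opening: 0.013
grasp_force: 24.3
```

```bash
cat >> plan.py <<'E'
def axis(n='wrist',save=None,box=(-.2,.2,-.03,.03,-.05,.2)):
    "wood handle axis in tool frame (above-surface points)"
    o,p,d=snap(n,save); X=cloud(n,o,d); hsv=cv2.cvtColor(p,cv2.COLOR_RGB2HSV)
    a=R.from_euler('xyz',o['tcp_rot'],degrees=True).as_matrix(); Y=(X-o['ee_pos'])@a
    print(o['ee_pos'].round(4),o['tcp_rot'].round(1),round(o['opening'],4),o['wrist_force'].round(1))
    for x0 in np.arange(-.06,.18,.02):
        m=(np.abs(Y[...,0]-x0)<.004)&(np.abs(Y[...,1])<.012)&(X[...,2]>.004)
        if m.sum()>5:
            q=Y[m]; print('x',round(x0,2),m.sum(),'y',(np.percentile(q[:,1],[2,98])*1000).round(1),'z top',(np.percentile(q[:,2],[3,50])*1000).round(1),'worldz',(np.percentile(X[m][:,2],97)*1000).round(1))
E
python3 - <<'E'
from plan import *
axis(save='w5.png')
E
```

```text
[0.7024 0.0094 0.0369] [-1.800e+02 -1.000e-01  1.799e+02] 0.013 [-1.1 -0.5  0.7]
x -0.02 784 y [-7.1  6.9] z top [-9.8 -7.1] worldz 46.7
x 0.0 1087 y [-8.8  8.7] z top [-24.4  -3. ] worldz 61.3
x 0.02 3978 y [-11.8  11.8] z top [-70.9 -57.2] worldz 107.8
x 0.04 575 y [-5.4  5.4] z top [4.1 5.9] worldz 32.9
x 0.06 599 y [-5.3  5.3] z top [7.7 9.8] worldz 29.3
x 0.08 673 y [-5.7  5.6] z top [11.5 13.5] worldz 25.6
x 0.1 684 y [-5.5  5.5] z top [15.6 17.4] worldz 21.6
```

View pics/w5.png

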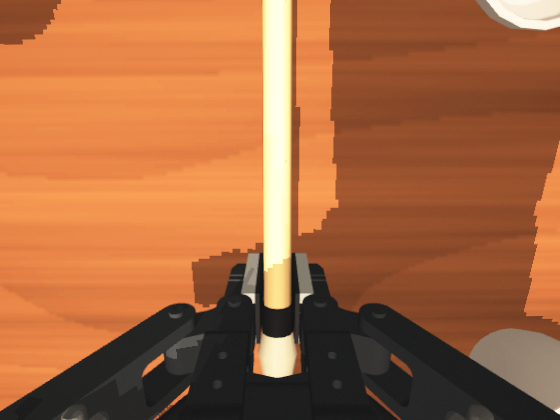

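The brush is held low along tool x, sloping about 11° with its foot on the table. The top view shows the rest's long side lies along world x, so the brush must lie along y. I lift, turn to yaw about 87 and carry it over.

{"fn": "servo_tool", "kwargs": {"rows": [{"offset": [0,0,-0.3],"yaw": 0,"claw": 1},{"offset": [0,0,-0.6],"yaw": 0,"claw": 1},{"offset": [0,0,-1],"yaw": 0.05,"claw": 1},{"offset": [0.1,0,-1],"yaw": 0.1,"claw": 1},{"offset": [0.2,0,-1],"yaw": 0.155,"claw": 1},{"offset": [0.3,0,-1],"yaw": 0.21,"claw": 1},{"offset": [0.4,0,-1],"yaw": 0.265,"claw": 1},{"offset": [0.4,0,-1],"yaw": 0.32,"claw": 1},{"offset": [0.4,0,-1],"yaw": 0.375,"claw": 1},{"offset": [0.4,0,-1],"yaw": 0.43,"claw": 1},{"offset": [0.4,0,-1],"yaw": 0.515,"claw": 1},{"offset": [0.4,0,-1],"yaw": 0.515,"claw": 1}]}}

```text
time: 62.62
ee_pos: [0.6629, 0.0094, 0.1389]
tcp_rot: [180.0, -0.0, 87.0]
wrist_force: [-0.8, -0.0, -0.0]
opening: 0.0129
grasp_force: 24.4
```

```bash
python3 - <<'E'
from plan import *
o=get_obs(); print(o['q'],o['opening'])
plan((.626,-.335,.14,87.4))
E
```

```text
[ 8.15670691e-01  1.98916656e+01  1.49420382e+01  8.50392677e+01
 -8.01575592e-05  9.38493693e+01] 0.012904686199951752
-> [ 0.626 -0.335  0.14  87.4  ]
  off [-1.0, -0.054, -0.003] yaw -0.0007 rows 3
  off [-1.0, -0.056, -0.003] yaw -0.0007 rows 3
  off [-1.0, -0.058, -0.003] yaw -0.0007 rows 3
  off [-0.459, -0.028, -0.002] yaw -0.0003 rows 1
```

{"fn": "servo_tool", "kwargs": {"rows": [{"offset": [-0.4,-0.02,0],"yaw": 0,"claw": 1},{"offset": [-0.8,-0.04,0],"yaw": 0,"claw": 1},{"offset": [-1,-0.055,0],"yaw": 0,"claw": 1},{"offset": [-1,-0.055,0],"yaw": 0,"claw": 1}]}}

```text
time: 63.12
ee_pos: [0.6525, -0.0912, 0.1387]
tcp_rot: [180.0, -0.0, 87.1]
wrist_force: [-0.2, -0.0, -0.2]
opening: 0.0135
grasp_force: 24.4
```

{"fn": "servo_tool", "kwargs": {"rows": [{"offset": [-0.4,-0.02,0],"yaw": 0,"claw": 1},{"offset": [-0.8,-0.04,0],"yaw": 0,"claw": 1},{"offset": [-1,-0.055,0],"yaw": 0,"claw": 1},{"offset": [-1,-0.055,0],"yaw": 0,"claw": 1}]}}

```text
time: 63.62
ee_pos: [0.6424, -0.19, 0.1384]
tcp_rot: [-180.0, -0.0, 87.1]
wrist_force: [0.1, 0.0, -0.6]
opening: 0.0131
grasp_force: 24.4
```

{"fn": "servo_tool", "kwargs": {"rows": [{"offset": [-0.4,-0.02,0],"yaw": 0,"claw": 1},{"offset": [-0.8,-0.04,0],"yaw": 0,"claw": 1},{"offset": [-1,-0.055,0],"yaw": -0.002,"claw": 1},{"offset": [-1,-0.055,0],"yaw": -0.002,"claw": 1}]}}

```text
time: 64.12
ee_pos: [0.6321, -0.2893, 0.1383]
tcp_rot: [-180.0, -0.0, 87.5]
wrist_force: [0.3, 0.7, -1.4]
opening: 0.0132
grasp_force: 24.4
```

{"fn": "servo_tool", "kwargs": {"rows": [{"offset": [-0.3,-0.02,0],"yaw": 0,"claw": 1},{"offset": [-0.46,-0.025,0],"yaw": 0,"claw": 1},{"offset": [-0.46,-0.025,0],"yaw": 0,"claw": 1},{"offset": [-0.46,-0.025,0],"yaw": 0,"claw": 1}]}}

```text
time: 64.62
ee_pos: [0.6278, -0.3342, 0.1385]
tcp_rot: [-180.0, -0.0, 87.6]
wrist_force: [0.3, -0.4, -0.5]
opening: 0.0133
grasp_force: 24.4
```

```bash
python3 - <<'E'
from plan import *
axis(save='w6.png')
f=np.load('/tmp/wrist.npz'); o=get_obs(); X=cloud('wrist',o,f['d'])
m=(np.abs(X[...,0]-.64)<.045)&(np.abs(X[...,1]+.2865)<.02)&(X[...,2]>.01)&(X[...,2]<.05)
Q=X[m]; print('rest',len(Q),cv2.minAreaRect(Q[:,:2].astype(np.float32)*1000),Q.min(0),Q.max(0))
for x in np.arange(.6,.685,.004):
    q=Q[np.abs(Q[:,0]-x)<.002]
    if len(q): print(round(x,3),len(q),(np.percentile(q[:,2],[50,95])*1000).round(1))
E
```

```text
[ 0.6278 -0.3342  0.1385] [-180.    -0.    87.6] 0.0133 [ 0.3 -0.4 -0.5]
x -0.02 810 y [-7.5  7.2] z top [-10.8  -7.8] worldz 149.2
x 0.0 1113 y [-8.8  8.7] z top [-24.3  -3. ] worldz 162.8
x 0.02 4031 y [-11.8  11.8] z top [-70.8 -57.3] worldz 209.3
x 0.04 623 y [-10.8  10.9] z top [5.1 7.4] worldz 133.4
x 0.06 633 y [-10.8  10.7] z top [ 9.6 11.8] worldz 128.9
x 0.08 609 y [-5.4  5.2] z top [14.3 16.1] worldz 124.2
x 0.1 656 y [-5.8  5.6] z top [18.6 20.8] worldz 119.9
rest 2406 ((638.24951171875, -286.8050537109375), (24.241344451904297, 72.01868438720703), 86.8153305053711) [ 0.60176295 -0.29993219  0.01111339] [ 0.67420514 -0.27295468  0.03808276]
0.6 3 [14.2 14.4]
0.604 145 [16.6 20.8]
0.608 171 [18.4 30. ]
0.612 194 [23.9 33.9]
0.616 207 [20.8 30.2]
0.62 86 [17.8 22.5]
0.64 125 [24.9 36.9]
0.644 179 [17.7 29.1]
0.648 194 [16.9 18.1]
0.652 179 [16.9 17.9]
0.656 208 [17.2 21. ]
0.66 214 [21.  29.7]
0.664 201 [23.6 33.9]
0.668 158 [18.1 29.7]
0.672 140 [16.7 21. ]
0.676 2 [13.1 13.1]
```

View pics/w6.png

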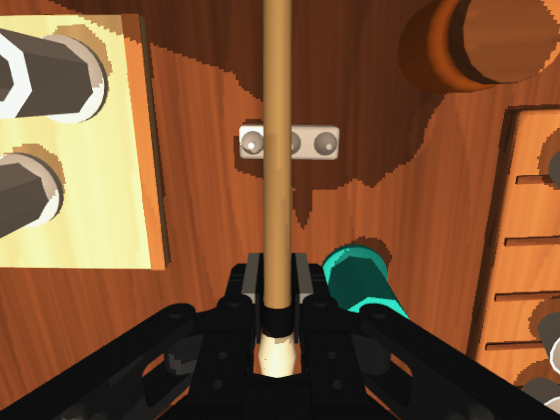

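The rest is at (.6382,-.2868) with its long axis along x and notches near x=.625 and .651. I use the near notch. The turquoise look-alike at (355,270) stays clear of the fingers.

```bash
python3 - <<'E'
from plan import *
f=np.load('/tmp/wrist.npz'); o=get_obs(); X=cloud('wrist',o,f['d']); h=cv2.cvtColor(f['p'],cv2.COLOR_RGB2HSV)
m=(h[...,0]>75)&(h[...,0]<95)&(h[...,1]>120); m[:200]=False; Q=X[m]; Q=Q[np.isfinite(Q[:,0])]; print(len(Q),np.percentile(Q,[1,50,99],axis=0))
plan((.6233,-.317,.06,86.8))
E
```

```text
3690 [[ 0.65618884 -0.40423995  0.00083098]
 [ 0.68413421 -0.38457197  0.03678168]
 [ 0.71544095 -0.32339957  0.16246213]]
-> [ 6.233e-01 -3.170e-01  6.000e-02  8.680e+01]
  off [0.17, -0.052, 0.785] yaw 0.0045 rows 2
```

{"fn": "servo_tool", "kwargs": {"rows": [{"offset": [0.1,-0.05,0],"yaw": 0.0045,"claw": 1},{"offset": [0.17,-0.052,0.1],"yaw": 0.0045,"claw": 1},{"offset": [0.17,-0.052,0.4],"yaw": 0.0045,"claw": 1},{"offset": [0.17,-0.052,0.7],"yaw": 0.0045,"claw": 1},{"offset": [0.17,-0.052,0.76],"yaw": 0.0045,"claw": 1},{"offset": [0.17,-0.052,0.76],"yaw": 0.0045,"claw": 1}]}}

```text
time: 65.42
ee_pos: [0.623, -0.3177, 0.0627]
tcp_rot: [-180.0, -0.0, 86.8]
wrist_force: [-0.1, 0.4, 0.2]
opening: 0.0133
grasp_force: 24.4
```

```bash
python3 - <<'E'
from plan import *
axis()
f=np.load('/tmp/wrist.npz'); o=get_obs(); X=cloud('wrist',o,f['d'])
m=(np.abs(X[...,0]-.64)<.045)&(np.abs(X[...,1]+.2865)<.004)&(X[...,2]>.01)&(X[...,2]<.07)
Q=X[m]
for x in np.arange(.602,.67,.004):
    q=Q[np.abs(Q[:,0]-x)<.002]
    if len(q): print(round(x,3),len(q),(np.percentile(q[:,2],[50,95])*1000).round(1))
E
```

```text
[ 0.623  -0.3177  0.0627] [-180.    -0.    86.8] 0.0133 [-0.1  0.4  0.2]
x -0.02 815 y [-7.5  7.1] z top [-10.7  -7.7] worldz 73.4
x 0.0 1102 y [-8.8  8.7] z top [-24.2  -3.1] worldz 86.9
x 0.02 4128 y [-11.8  11.8] z top [-70.8 -56.8] worldz 133.5
x 0.04 1036 y [-11.5  11.6] z top [5.5 9.7] worldz 57.2
x 0.06 594 y [-5.5  5.3] z top [ 9.6 11.7] worldz 53.1
x 0.08 608 y [-5.4  5.2] z top [14.1 16. ] worldz 48.6
x 0.1 662 y [-5.8  5.6] z top [18.7 20.6] worldz 44.0
0.602 30 [16.6 17.4]
0.606 78 [21.3 26. ]
0.61 91 [31.  34.4]
0.614 124 [32.4 34.9]
0.618 95 [27.7 55.6]
0.622 201 [58.2 60.1]
0.626 204 [59.1 60.5]
0.63 141 [57.  58.8]
0.634 151 [28.6 34.3]
0.638 164 [36.  38.9]
0.642 120 [31.5 37.5]
0.646 96 [19.7 25.6]
0.65 114 [18.1 19. ]
0.654 114 [17.8 19.1]
0.658 186 [21.1 26.7]
0.662 221 [28.8 34.4]
0.666 149 [30.3 35. ]
0.67 84 [22.3 28.7]
```

{"fn": "servo_tool", "kwargs": {"rows": [{"offset": [0,0,0.08],"yaw": 0,"claw": 1},{"offset": [0,0,0.15],"yaw": 0,"claw": 1},{"offset": [0,0,0.2],"yaw": 0,"claw": 1},{"offset": [0,0,0.24],"yaw": 0,"claw": 1},{"offset": [0,0,0.27],"yaw": 0,"claw": 1},{"offset": [0,0,0.27],"yaw": 0,"claw": 1}]}}

```text
time: 66.22
ee_pos: [0.6232, -0.3181, 0.0356]
tcp_rot: [180.0, 0.0, 86.8]
wrist_force: [-0.0, -0.3, 1.5]
opening: 0.0131
grasp_force: 24.5
```

```bash
python3 - <<'E'
from plan import *
axis()
E
```

```text
[ 0.6232 -0.3181  0.0356] [180.    0.   86.8] 0.0131 [-0.  -0.3  1.5]
x -0.02 760 y [-7.2  6.9] z top [-9.6 -6.9] worldz 45.2
x 0.0 1089 y [-8.8  8.7] z top [-24.4  -3. ] worldz 59.9
x 0.02 4179 y [-11.8  11.8] z top [-70.8 -56.7] worldz 106.3
x 0.04 1315 y [-11.6  11.6] z top [ 3.9 11.1] worldz 31.7
x 0.06 617 y [-5.9  5.2] z top [7.2 9. ] worldz 28.3
x 0.08 656 y [-5.7  5.5] z top [10.8 12.7] worldz 24.8
x 0.1 686 y [-5.5  5.4] z top [14.3 16.3] worldz 21.2
```

{"fn": "servo_tool", "kwargs": {"rows": [{"offset": [0,0,0.03],"yaw": 0,"claw": 1},{"offset": [0,0,0.03],"yaw": 0,"claw": 0.8},{"offset": [0,0,0.03],"yaw": 0,"claw": 0.7},{"offset": [0,0,0.03],"yaw": 0,"claw": 0.6},{"offset": [0,0,0.03],"yaw": 0,"claw": 0.6},{"offset": [0,0,0.03],"yaw": 0,"claw": 0.6},{"offset": [0,0,-0.2],"yaw": 0,"claw": 0.6},{"offset": [0,0,-0.5],"yaw": 0,"claw": 0.6},{"offset": [0,0,-0.9],"yaw": 0,"claw": 0.6},{"offset": [0,0,-0.9],"yaw": 0,"claw": 0.6},{"offset": [0,0,-0.9],"yaw": 0,"claw": 0.6}]}}

```text
time: 67.65
ee_pos: [0.623, -0.318, 0.125]
tcp_rot: [-180.0, -0.0, 86.8]
wrist_force: [0.3, -0.6, 0.1]
opening: 0.0343
grasp_force: 0.0
```

{"fn": "servo_tool", "kwargs": {"rows": [{"offset": [0,0,-0.4],"yaw": 0,"claw": 0.6},{"offset": [0,0,-0.8],"yaw": 0,"claw": 0.6},{"offset": [-0.5,-0.3,-1],"yaw": 0,"claw": 0.6},{"offset": [-1,-0.7,-1],"yaw": 0,"claw": 0.6},{"offset": [-1,-1,-1],"yaw": 0,"claw": 0.6},{"offset": [-1,-1,-1],"yaw": 0,"claw": 0.6}]}}

```text
time: 68.4
ee_pos: [0.5156, -0.4128, 0.2246]
tcp_rot: [-179.9, -0.1, 86.6]
wrist_force: [0.1, -0.2, -0.4]
opening: 0.0336
grasp_force: 0.0
```

```bash
python3 - <<'E'
from plan import *
o,p,d=snap('scene'); o,pt,dt=snap('top')
cv2.imwrite('pics/fin.png',np.hstack([cv2.resize(p[110:370,60:440],(500,342)),cv2.resize(pt[140:320,110:290+150],(300,342)) if 0 else cv2.resize(pt[130:330,240:400],(274,342))])[:,:,::-1])
X=cloud('scene',o,d)
octo('top',(.4129,.2604),.076);octo('top',(.4894,.345),.076);octo('top',(.4835,-.237),.08);octo('scene',(.4835,-.237),.08);octo('scene',(.433,-.3135),.08)
m=(np.abs(X[...,0]-.626)<.012)&(X[...,1]>-.4)&(X[...,1]<-.14)&(X[...,2]>.006)&(X[...,2]<.08); Q=X[m]
for y in np.arange(-.38,-.14,.02):
    q=Q[np.abs(Q[:,1]-y)<.01]
    if len(q)>3: print(round(y,3),len(q),(q.mean(0)*1000).round(1),(q[:,2].max()*1000).round(1))
E
```

```text
top 147 c [413.3 259.1] r 24.2 z 0.0758 [(44.2, 15), (44.3, 12), (44.4, 18)]
top 150 c [490.6 344. ] r 22.8 z 0.0757 [(43.8, 21), (43.9, 24), (44.0, 18)]
top 140 c [ 485.1 -237.3] r 23.5 z 0.08 [(43.7, 0), (43.9, 3), (44.0, 42)]
scene 212 c [ 487.  -237.5] r 25.0 z 0.0802 [(46.7, 0), (46.7, 42), (46.8, 39)]
scene 215 c [ 433.4 -314.2] r 25.5 z 0.0798 [(47.2, 6), (47.4, 9), (47.6, 3)]
-0.36 51 [ 624.9 -357.9   41.7] 46.3
-0.34 71 [ 626.7 -340.4   39.8] 46.4
-0.32 60 [ 627.1 -320.4   36. ] 42.3
-0.3 79 [ 628.7 -298.5   27.4] 38.7
-0.28 66 [ 627.5 -280.3   28.7] 37.5
-0.26 51 [ 629.9 -259.7   25.6] 30.1
-0.24 49 [ 631.6 -239.9   22.7] 28.6
-0.22 49 [ 632.8 -220.    20.2] 25.6
-0.2 44 [ 633.5 -199.9   16.4] 21.8
-0.18 41 [ 634.6 -181.    13.8] 19.3
-0.16 4 [ 632.  -168.7   11.6] 15.1
```

View pics/fin.png

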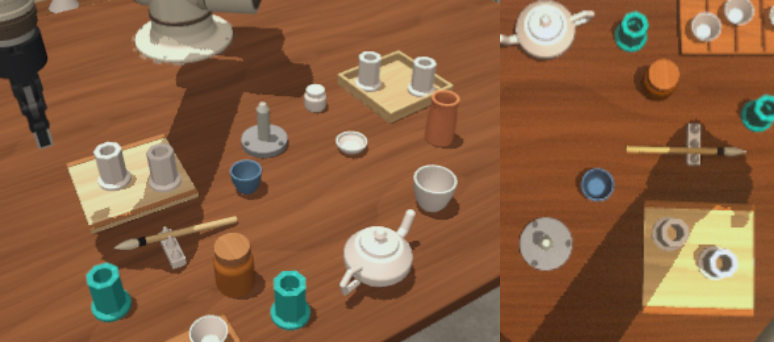

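The final view shows the brush across the rest in a notch, its foot on the table. Two sleeves stand upright on the board and two in the tray, and the bystanders are undisturbed.

```bash
python3 -c "
from workcell import *
print(job_done())"
```

```text
the job is handed in; nothing more can be done
None
```

The job is handed in at about 68 s: sleeves 1 and 2 passed the gauge and stand on the board, sleeves 3 and 4 stopped part-way and are in the tray, and the brush lies across the rest in a notch. Sleeve 1 was knocked aside on the board during the run and sleeve 2 touched it at about 38 N (under the 40 N limit), but both were upright at the last look.

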